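Pack the glass wall lamps and latch the case

TASK

The sample wall lamps are leaving the shop: lift every lamp up and off the display stand and stand it upright in the far bay of the aluminium case, and lay every LED driver box from the counter on the floor of the near bay. When everything is in, lower the lid gently until it is fully shut and turn both turnbuttons fully crosswise over its edge. The lamps are thin glass: squeeze them with no more than 12 N per finger, set them down softly without knocking them, and leave the bowl, carton and tape roll alone.

Things in the scene. Friction and masses are not known exactly. Their poses are not given: they have to be found in the camera images.
- lamp1: Wall lamp, 150 g: white glass cylinder, diameter 44, 67 tall, plus a 6 mm aluminium cap; origin at the centre of the cylinder's underside, z up, +x to its back, where a steel hook bracket sits. Hangs on the panel, cylinder towards the robot; stands stably on its underside. Thin glass: at most 12 N per finger, bumps under 25 N; 6 N on the cylinder's sides holds it. May be absent
- lamp1_hook (a point): Hook of that lamp: top middle of the bracket arm, 37 behind the axis, 74 above the origin. Back plate 24 wide, 22 to 28 behind the axis; arm 16 wide back to 48 (underside 70 up, resting on the panel's top edge); a 4 thick tongue hangs from its end down to 50 above the origin, behind the panel. Raise the lamp 25 mm or more, then draw it off to the panel's front
- lamp2: Wall lamp, 150 g: white glass cylinder, diameter 44, 67 tall, plus a 6 mm aluminium cap; origin at the centre of the cylinder's underside, z up, +x to its back, where a steel hook bracket sits. Hangs on the panel, cylinder towards the robot; stands stably on its underside. Thin glass: at most 12 N per finger, bumps under 25 N; 6 N on the cylinder's sides holds it. May be absent
- lamp2_hook (a point): Hook of that lamp: top middle of the bracket arm, 37 behind the axis, 74 above the origin. Back plate 24 wide, 22 to 28 behind the axis; arm 16 wide back to 48 (underside 70 up, resting on the panel's top edge); a 4 thick tongue hangs from its end down to 50 above the origin, behind the panel. Raise the lamp 25 mm or more, then draw it off to the panel's front
- lamp3: Wall lamp, 150 g: white glass cylinder, diameter 44, 67 tall, plus a 6 mm aluminium cap; origin at the centre of the cylinder's underside, z up, +x to its back, where a steel hook bracket sits. Hangs on the panel, cylinder towards the robot; stands stably on its underside. Thin glass: at most 12 N per finger, bumps under 25 N; 6 N on the cylinder's sides holds it. May be absent
- lamp3_hook (a point): Hook of that lamp: top middle of the bracket arm, 37 behind the axis, 74 above the origin. Back plate 24 wide, 22 to 28 behind the axis; arm 16 wide back to 48 (underside 70 up, resting on the panel's top edge); a 4 thick tongue hangs from its end down to 50 above the origin, behind the panel. Raise the lamp 25 mm or more, then draw it off to the panel's front
- driver1: LED driver box, white plastic, 120 g, 56 (its x) x 34 (its y) x 26 tall, origin at the centre of its underside; lies loose on the counter. May be absent
- driver2: LED driver box, white plastic, 120 g, 56 (its x) x 34 (its y) x 26 tall, origin at the centre of its underside; lies loose on the counter. May be absent
- panel: Upright display stand fixed to the counter, an open wooden frame 300 wide (its y), 12 thick (its x): top bar 130 to 150 high, lower bar 80 to 100 high, posts at both ends; origin on the counter under its centre; the lamps hang about 100 mm apart on its -x side, which faces the robot. Two feet at its ends, 14 high, reach from 15 mm in front to 75 mm behind
- case: Aluminium case fixed to the counter, outside 196 (its x) x 282 (its y), walls 6, rim 91 high; origin at the centre of its underside, -x side near the robot. Floor at z 6; inner x -92 to 92, inner y -135 to 135. A rib along y at x -14 (6 thick, 15 above the floor) parts the near bay (x -92 to -17, drivers) from the far bay (x -11 to 92, lamps). Turnbuttons on the near wall
- lid (a joint): Case lid, hinged on the far (+x) rim, rad: 0 shut flat on the rim, 1.6 to 1.75 at the start (standing open, leaning slightly away from the robot). Plate 196 x 282 x 8 thick, no handle; top at z 99 when shut. The hinge is stiff (0.42 N m): the lid stays where it is left and must be pushed all the way down (about 2 to 5 N at 150 mm from the hinge); below 2 rad/s, not slammed
- lid_hinge (a point): middle of the lid's hinge line, which runs along the case's y, at rim height; the lid's underside plane passes through it
- button_left (a joint): Turnbutton on the near side of the case at its +y end, rad: at 0 its wing lies along the rim (case y), clear of the lid; clockwise from above raises the value; at 1.571 (stop) it points along case x and covers the lid's edge by 16 mm. Starts between 0 and 0.35. Turns with 0.05 N m and stays where left
- button_left_grip (a point): centre of the top of that turnbutton's wing, on its vertical axis. Wing 56 long, 12 thick, 22 tall; underside 101 and top 123 above the counter, 2 mm above the shut lid
- button_right (a joint): Turnbutton on the near side of the case at its -y end, rad: at 0 its wing lies along the rim (case y), clear of the lid; clockwise from above raises the value; at 1.571 (stop) it points along case x and covers the lid's edge by 16 mm. Starts between 0 and 0.35. Turns with 0.05 N m and stays where left
- button_right_grip (a point): centre of the top of that turnbutton's wing, on its vertical axis. Wing 56 long, 12 thick, 22 tall; underside 101 and top 123 above the counter, 2 mm above the shut lid
- bowl: red plastic bowl, rim diameter 150, 60 tall, bystander; origin under its centre
- carton: yellow carton 70 x 70 x 110 tall, bystander; origin under its centre
- tape: roll of paper tape lying flat, outer diameter 100, bore 76, 30 tall, bystander; origin under its centre

How it is judged (in metres and radians):
On the way, in this order (a step that is already met when the one before it is completed fails the run):
1. with the lid still open, every lamp stands upright in the far bay and every driver box lies in the near bay (x of lamp1 in the frame of case between -0.005 and 0.085 m and y of lamp1 in the frame of case between -0.13 and 0.13 m and z of each of lamp1, lamp2, lamp3 in the frame of case below 0.016 m and angle between each of lamp1, lamp2, lamp3's own z axis and vertical below 0.15 rad and x of lamp2 in the frame of case between -0.005 and 0.085 m and y of lamp2 in the frame of case between -0.13 and 0.13 m and x of lamp3 in the frame of case between -0.005 and 0.085 m and y of lamp3 in the frame of case between -0.13 and 0.13 m and x of driver1 in the frame of case between -0.09 and -0.02 m and y of driver1 in the frame of case between -0.13 and 0.13 m and z of each of driver1, driver2 in the frame of case below 0.028 m and x of driver2 in the frame of case between -0.09 and -0.02 m and y of driver2 in the frame of case between -0.13 and 0.13 m and value of joint lid above 1 rad), for 0.2 s.
2. the lid is shut (value of joint lid below 0.06 rad), for 0.2 s.
3. both turnbuttons are turned crosswise over the lid (value of joint lid below 0.06 rad and value of joint each of button_left, button_right above 1.3 rad), for 0.2 s.
At the end, for the whole second after the job is handed in: Lamps in the far bay (within 130 mm of the case centre in y, underside within 10 mm of the floor, tilt under 0.15 rad), driver boxes on the floor of the near bay (centre 20 to 90 mm before the case centre), all at rest; lid within 0.06 rad of shut; both turnbuttons at 1.3 rad or more (all of step 3 and x of lamp1 in the frame of case between -0.005 and 0.085 m and y of lamp1 in the frame of case between -0.13 and 0.13 m and z of each of lamp1, lamp2, lamp3 in the frame of case below 0.016 m and angle between each of lamp1, lamp2, lamp3's own z axis and vertical below 0.15 rad and x of lamp2 in the frame of case between -0.005 and 0.085 m and y of lamp2 in the frame of case between -0.13 and 0.13 m and x of lamp3 in the frame of case between -0.005 and 0.085 m and y of lamp3 in the frame of case between -0.13 and 0.13 m and x of driver1 in the frame of case between -0.09 and -0.02 m and y of driver1 in the frame of case between -0.13 and 0.13 m and z of each of driver1, driver2 in the frame of case below 0.028 m and x of driver2 in the frame of case between -0.09 and -0.02 m and y of driver2 in the frame of case between -0.13 and 0.13 m and linear speed of each of lamp1, lamp2, lamp3, driver1, driver2 below 0.03 m/s); the robot touches nothing.
It fails at once if the fingers press on a lamp with more than 26 N, both fingers added up (contact force between the fingers and lamp1 above 26 N or contact force between the fingers and lamp2 above 26 N or contact force between the fingers and lamp3 above 26 N).
It fails at once if a lamp is knocked against the case or the panel with more than 25 N (contact force between any of lamp1, lamp2, lamp3 and case above 25 N or contact force between any of lamp1, lamp2, lamp3 and panel above 25 N).
It fails at once if the lid is slammed (closing faster than 2 rad/s) (velocity of joint lid below -2 rad/s).
It fails at once if bowl, carton or tape roll is moved more than 20 mm (distance of any of bowl, carton, tape from where it was at the start of the episode above 0.02 m).
Of lamp1, lamp2, lamp3 only 2 to 3 are there at a start; the rules pass over those that are not, and their reading is None.
Of driver1, driver2 only 1 to 2 are there at a start; the rules pass over those that are not, and their reading is None.
At some moment in a run one of driver1, driver2 may be knocked a few centimetres aside while the robot is not near it.
It also fails if it takes over 210 s, if anything falls off the work surface, if the arm or the gripper's body presses on something with over 40 N, if the wrist force passes 120 N, or if a joint passes its speed limit or range.

ROBOT

A 6-joint arm with a two-finger parallel gripper is mounted at the origin on the work surface. World frame = base frame: x ahead of the robot, y to its left, z up, the work surface at z = 0. Lengths are in mm, angles in rad, forces in N, time in s.
With the tool pointing down it reaches from about 400 to 925 mm from the base axis. Payload 12.5 kg.
Tool frame: the origin (TCP) lies midway between the tips of the shut fingers; the grasp point (between the pads) lies 19 mm behind it; z points along the fingers, y is the line along which they close (so a half turn about z gives the same grasp; the last joint's range is limited). The gripper opens to 95 mm and grips with 3 to 60 N. Pads are 20 mm wide; open, the fingers measure 119 mm over their backs; the gripper's body (75 mm by 180 mm) begins 59 mm behind the grasp point.
Start: joints at [1.022, 0.491, 1.559, -0, 1.092, -0.106], TCP at [267.781, 564.748, 214.661] pointing down, gripper open.
Joint ranges: [-3.1, 3.1], [-0.84, 2.19], [0.05, 2.79], [-1.13, 4.28], [0.06, 2.93], [-2.69, 2.69]. Speed limits (rad/s): [2.22, 2.22, 2.79, 3.14, 3.14, 3.14].

INTERFACE

Orientations are given as [roll, pitch, yaw] about the fixed x, y, z axes, in that order (R = Rz(yaw) Ry(pitch) Rx(roll)).
In Python, from cell import env gives the robot as it stands.
- The arm moves only by the tool carry_out, never from a script. Its argument "series" is a list of rows, each a list of 4 numbers: the shift along the world's x, y, z normalised to -1 to 1, where 1 is 5 cm, then the turn about the world's z normalised to -1 to 1, where 1 is 6 degrees. In form: [[x, y, z, turn], ...]. A call has exactly 5 rows; each row shifts and turns the commanded pose from where the row before left it; what a row does not reach is not made up. A row lasts 1/10 s, in which the tool goes at most 50 mm and 8.59 degrees, less where a joint would pass 70% of its speed; a pose out of reach is approached as far as the arm can. A call with a number of a shift or a turn outside -1 to 1 is refused whole. A call with a gripper value outside its range is refused whole. "fingers" is the closure, from -1 (fully open) to 1 (shut), set as the call begins (left out, the last holds). The fingers move at their own pace and stop on an object; the grip force is fixed at half the most. Time passes only in rows, so rows that do not move let the fingers close, or fill a call up. It gives the time, the measured TCP pose, the force, the opening and the grip force at its end, in the units of the state.
- env.state(): the state, without advancing time (a new reading comes with each control period).
- env.read_camera(name): name is "side" or "top"; returns the picture (400x640x3 uint8, red, green, blue); there is no depth.
- env.calibration(name): a dict with "K" (3x3 intrinsics, pixels), "pose" (4x4, takes a point from camera to world coordinates). Camera axes: x right, y down, z forward; pixel columns grow to the right and rows downward; lengths in mm; the calibration is good to about 2 mm. A picture is of the moment at which its call begins. calibration takes no time and is no camera call.
- env.job_done(): hands the job in; it is judged then, once.
Trained networks look in the newest picture that a camera, given by its name, has taken for a name from the list of things; names that differ only in an ending like _2 or _b are one class to them, and where a whole thing is asked for, a point or a joint stands for the part that bears it (a point fixed in the world has none). Each returns a list of dicts, best first, with "conf" (0 to 1); they miss things now and then, are a little off and sometimes report something else, mostly with a low value. They report only what shows in the picture. A call takes as long as a camera call.
- env.look_for(camera, label): "position" ([row, column] as shares, 0 to 1, of the picture: columns of its width, rows of its height, amid what is visible of it).
The state is a dict: "t": time; "joints": joint angles; "qvel": joint speeds; "tau": joint torques, N m; "eef_pos": TCP position; "tcp_rot": TCP orientation; "ft_force": force on the tool from outside, world axes, zero at the start; "moment": the same for the moment, N m; "opening": opening from 0.0 (shut) to 1.0 (fully open); "grip_force": force on a finger pad.
Only numpy, scipy, OpenCV 4.12 (cv2) and the standard library are available. Lean on these libraries where they do the work, as an engineer would, in place of code of your own. Each camera call takes 0.05 s, during which the arm holds its last target. There are 200 camera calls.

## Working session

There is one attempt and no reset: what is moved stays moved. The work goes in short steps, Python scripts to look and compute and a tool call to move; the robot and the scene stay as the last step left them, time stands still between calls to the robot, and variables do not carry over. Pictures are saved under pics/ and viewed, at most 14 in all, crops included, and the job is handed in when it is done.

Besides the shell and the picture viewer there is one more tool, called after "Emit:" as a command line: name --pt "numbers of a row" for each row, then --argument value for the rest. carry_out: Moves the arm, as the interface text tells. Its arguments: {"type":"object","properties":{"series":{"type":"array","items":{"type":"array","items":{"type":"number","minimum":-1,"maximum":1}}},"fingers":{"type":"number"}},"required":["series"]}

```bash
ls; mkdir -p pics; python3 - <<'E'
from cell import env
import cv2
for c in("side","top"):
    im=env.read_camera(c); cv2.imwrite(f"pics/{c}0.png",im[...,::-1])
    k=env.calibration(c); print(c,k["K"],k["pose"])
print(env.state())
E
```

```text
pics
side [[505.4279736    0.         319.79002319]
 [  0.         505.4279736  205.51869555]
 [  0.           0.           1.        ]] [[ 6.70747438e-01 -3.86701386e-01  6.32898026e-01 -2.88325402e+02]
 [-7.41664869e-01 -3.43289741e-01  5.76268493e-01 -7.94827388e+02]
 [-5.57642573e-03 -8.55928847e-01 -5.17063548e-01  8.42715105e+02]
 [ 0.00000000e+00  0.00000000e+00  0.00000000e+00  1.00000000e+00]]
top [[401.59919694   0.         326.31902404]
 [  0.         401.59919694 199.05859525]
 [  0.           0.           1.        ]] [[-6.46924407e-06 -9.93085815e-01  1.17390645e-01  4.62679355e+02]
 [-9.99929855e-01  1.39682256e-03  1.17615495e-02  2.06898940e+01]
 [-1.18442018e-02 -1.17382335e-01 -9.93016164e-01  1.23189051e+03]
 [ 0.00000000e+00  0.00000000e+00  0.00000000e+00  1.00000000e+00]]
{'t': 0.1, 'joints': array([ 1.02241234e+00,  4.91506307e-01,  1.55937053e+00, -1.89370508e-05,
        1.09168901e+00, -1.05597631e-01]), 'qvel': array([ 1.10075152e-03, -2.30046161e-03,  5.69741760e-04,  9.19800147e-05,
       -1.91328114e-03, -2.49961463e-04]), 'tau': array([ 1.89477680e-03, -6.13621473e+01, -2.58603001e+01,  6.93958928e-02,
        4.70200286e-02, -4.05508501e-05]), 'eef_pos': array([267.66246893, 564.5598224 , 214.12200636]), 'tcp_rot': array([-3.14062311e+00, -8.58730859e-05,  2.69881499e+00]), 'ft_force': array([-0.20530321, -0.69001423,  0.67489967]), 'moment': array([-0.03677437, -0.03503332,  0.05279516]), 'grip_force': 0.0, 'opening': 1.0030783837051376}
```

View pics/side0.png

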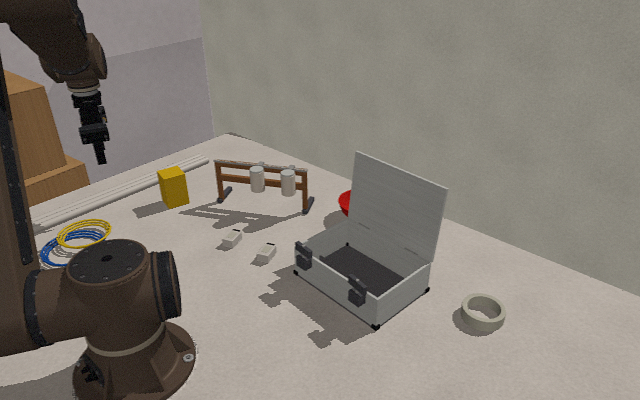

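View pics/top0.png

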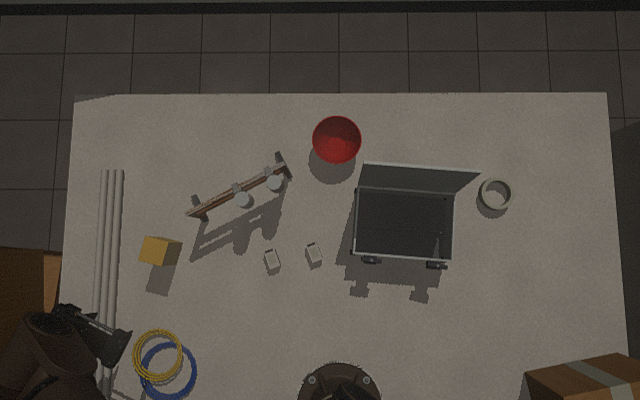

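```bash
cat > h.py <<'E'
from cell import env
import numpy as np
C={c:env.calibration(c) for c in("side","top")}
def px(c,p):
    K,T=C[c]["K"],C[c]["pose"]; q=T[:3,:3].T@(np.array(p,float)-T[:3,3]); u=K@q; return u[:2]/u[2]
def ray(c,u,v,z):
    K,T=C[c]["K"],C[c]["pose"]; d=T[:3,:3]@np.linalg.inv(K)@[u,v,1]; o=T[:3,3]; return o+d*(z-o[2])/d[2]
def look(c,l):
    return [(round(d["position"][1]*640,1),round(d["position"][0]*400,1),round(d["conf"],2)) for d in env.look_for(c,l)]
E
python3 - <<'E'
from h import *
for l in ["lamp1","lamp1_hook","driver1","button_left_grip","button_right_grip","lid_hinge","case","panel"]:
    for c in("top","side"): print(l,c,look(c,l))
E
```

```text
lamp1 top [(240.1, 197.3, 0.92), (272.8, 183.4, 0.57)]
lamp1 side [(284.8, 180.4, 0.64), (256.8, 177.4, 0.61), (378.5, 245.8, 0.61)]
lamp1_hook top [(272.2, 182.0, 0.81)]
lamp1_hook side [(288.5, 181.4, 0.87), (396.5, 205.3, 0.74)]
driver1 top [(273.7, 261.2, 0.8), (314.2, 255.3, 0.59), (272.0, 183.6, 0.23), (243.1, 198.0, 0.2)]
driver1 side [(266.6, 252.5, 0.76), (231.5, 236.5, 0.51)]
button_left_grip top [(408.0, 211.5, 0.93)]
button_left_grip side [(375.7, 246.1, 0.89)]
button_right_grip top [(407.5, 209.6, 0.84)]
button_right_grip side [(377.6, 247.1, 0.74)]
lid_hinge top [(407.5, 208.3, 0.93)]
lid_hinge side [(377.3, 245.5, 0.81)]
case top [(406.4, 211.2, 0.63)]
case side [(377.2, 246.5, 0.61), (258.0, 178.5, 0.31)]
panel top [(226.5, 194.5, 0.86), (161.7, 253.4, 0.32)]
panel side [(247.3, 177.3, 0.64)]
```

Side: two lamps at about (257,179) and (288,182), drivers at (232,238) and (266,252), case in the centre with its lid open. Top: lamps at (243,199) and (275,183), drivers at (272,260) and (314,253), case around (405,223), bowl at (337,140). I'll zoom in to measure.

```bash
python3 - <<'E'
import cv2
def crop(f,x,y,w,h,s,o):
    im=cv2.imread(f)[y:y+h,x:x+w]; im=cv2.resize(im,None,fx=s,fy=s,interpolation=cv2.INTER_CUBIC)
    im=cv2.convertScaleAbs(im,alpha=1.5 if 'top' in f else 1)
    for i in range(0,w,10):
        cv2.line(im,(i*s,0),(i*s,6 if (x+i)%50 else 16),(0,0,255),1)
    for i in range(0,h,10):
        cv2.line(im,(0,i*s),(6 if (y+i)%50 else 16,i*s),(0,0,255),1)
    cv2.imwrite(o,im)
crop('pics/top0.png',340,150,160,120,5,'pics/c1.png')
crop('pics/top0.png',180,150,160,120,5,'pics/c2.png')
crop('pics/side0.png',200,150,160,120,5,'pics/c3.png')
E
```

```text
(no output)
```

View pics/c1.png

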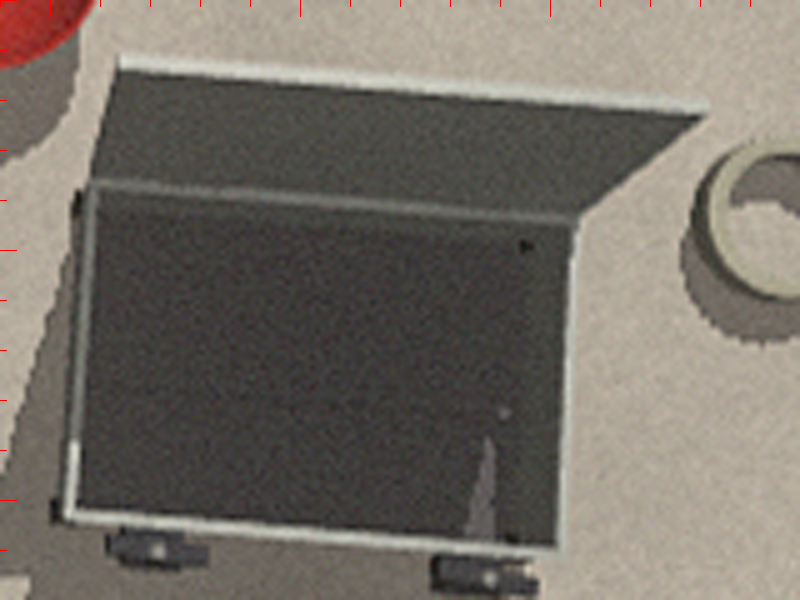

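View pics/c2.png

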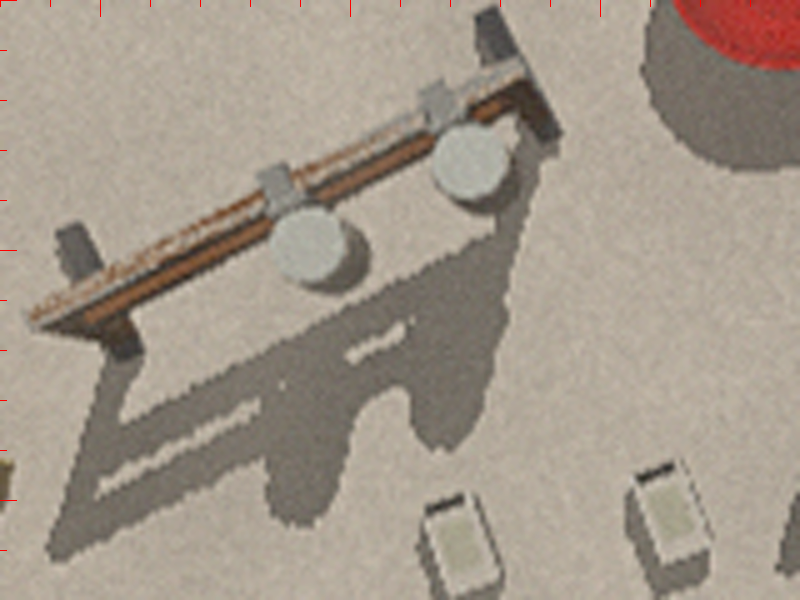

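View pics/c3.png

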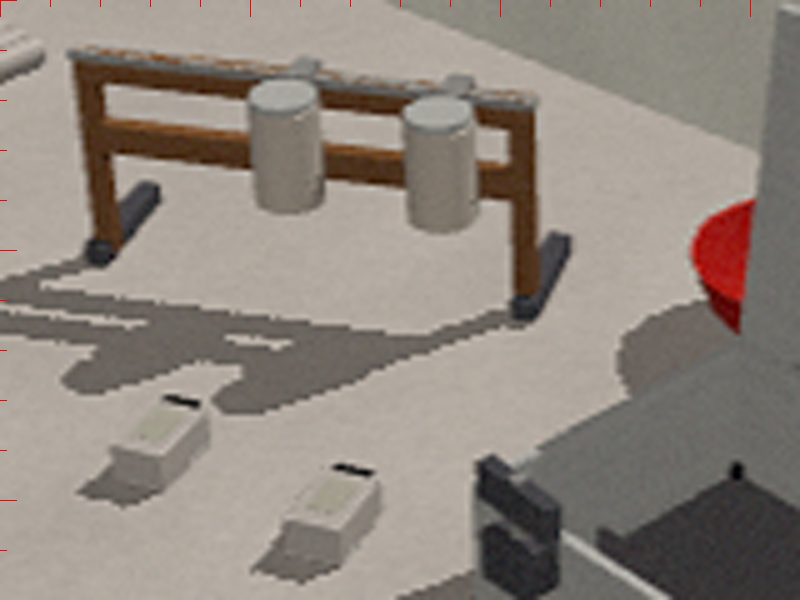

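Case rim corners in the top image are (353,254), (452,260), (455.4,193.4) and (358,186.6), with buttons at (371.4,260) and (437.4,265.4). Lamp caps are at (241.6,199) and (274,182), hooks at (235.8,186.6) and (267.4,170.4), drivers at (272.4,259.6) and (314.4,252.4). Side-view caps are at (257,169.4) and (288,172.8).

```bash
python3 - <<'E'
from h import *
np.set_printoptions(precision=1,suppress=True)
r=lambda n,c,u,v,z: print(n,c,ray(c,u,v,z))
for n,u,v in [("nearL",353,254),("nearR",452,260),("farR",455.4,193.4),("farL",358,186.6)]: r(n,"top",u,v,91)
r("btnL","top",371.4,260,123); r("btnR","top",437.4,265.4,123)
print("lidtop edges",ray("top",364,162,285),ray("top",481.5,171,285))
for n,t,s in [("lampA",(241.6,199),(257,169.4)),("lampB",(274,182),(288,172.8))]:
    r(n,"top",*t,153); r(n,"side",*s,153)
r("hookA","top",235.8,186.6,154); r("hookB","top",267.4,170.4,154)
r("hookA","side",261,163,154); r("hookB","side",291.8,166,154)
r("pL","top",186,213,150); r("pR","top",284.5,163.5,150)
print("pside",ray("side",214.3,161,150),ray("side",307,170.5,150))
for q in [(265,251),(274,249),(280,265)]: r("drA","top",*q,26)
for q in [(306.6,246),(316.6,242.4),(322,258),(312.6,263)]: r("drB","top",*q,26)
# side driver top faces: corners
for q in [(222,240),(232.5,229),(242,231.5),(232.5,241.5)]: r("drA","side",*q,26)
for q in [(256.5,254),(267,243),(276,245),(266.5,256)]: r("drB","side",*q,26)
E
```

```text
nearL top [441.8 -40.9  91. ]
nearR top [ 425.2 -317.7   91. ]
farR top [ 613.3 -334.3   91. ]
farL top [633.4 -56.7  91. ]
btnL top [426.2 -89.2 123. ]
btnR top [ 411.7 -268.2  123. ]
lidtop edges [664.  -58.5 285. ] [ 641.4 -337.9  285. ]
lampA top [590.7 263.3 153. ]
lampA side [586.2 255.1 153. ]
lampB top [637.2 176.  153. ]
lampB side [632.3 169.7 153. ]
hookA top [624.6 279.7 154. ]
hookB top [669.1 194.4 154. ]
hookA side [622.  276.7 154. ]
hookB side [670.1 191.5 154. ]
pL top [553.  414.2 150. ]
pR top [689.  148.3 150. ]
pside [540.3 402.3 150. ] [684.6 141.9 150. ]
drA top [449.4 217.9  26. ]
drA top [455.4 191.1  26. ]
drA top [408.2 172.6  26. ]
drB top [464.3  93.8  26. ]
drB top [474.9  64.   26. ]
drB top [428.8  47.8  26. ]
drB top [414.1  75.7  26. ]
drA side [389.6 195.3  26. ]
drA side [445.  216.6  26. ]
drA side [454.9 186.   26. ]
drA side [404.5 167.5  26. ]
drB side [410.1  73.4  26. ]
drB side [463.9  89.9  26. ]
drB side [474.   64.3  26. ]
drB side [422.   46.6  26. ]
```

Emit:
carry_out --pt "0.316 -0.742 0 0.773" --pt "0.316 -0.742 0 0.773" --pt "0.316 -0.742 0 0.773" --pt "0.316 -0.742 0 0.773" --pt "0.316 -0.742 0 0.773" --fingers -1

```text
t: 1.4
eef_pos: [347.2, 377.8, 214.8]
tcp_rot: [3.141, 0.0, 3.107]
ft_force: [0.5, 0.8, 0.4]
opening: 1.0
grip_force: 0.0
```

Emit:
carry_out --pt "0.316 -0.742 0 0.773" --pt "0.316 -0.742 0 0.773" --pt "0.316 -0.742 0 0.773" --pt "0.316 -0.742 0 0.773" --pt "0.316 -0.742 0 0.773"

```text
t: 1.9
eef_pos: [426.2, 192.2, 214.9]
tcp_rot: [3.142, 0.001, -2.771]
ft_force: [1.0, -0.1, 0.7]
opening: 1.002
grip_force: 0.0
```

Emit:
carry_out --pt "0 0 0 0" --pt "0 0 0 0" --pt "0 0 0 0" --pt "0 0 0 0" --pt "0 0 0 0"

```text
t: 2.4
eef_pos: [425.4, 194.6, 214.7]
tcp_rot: [3.141, 0.0, -2.774]
ft_force: [0.2, 1.3, 0.3]
opening: 0.998
grip_force: 0.0
```

Emit:
carry_out --pt "0 0 -0.7 0" --pt "0 0 -0.7 0" --pt "0 0 -0.7 0" --pt "0 0 -0.7 0" --pt "0 0 -0.7 0"

```text
t: 2.9
eef_pos: [425.6, 194.4, 38.5]
tcp_rot: [3.142, 0.001, -2.774]
ft_force: [1.1, 1.6, -0.0]
opening: 0.997
grip_force: 0.0
```

Emit:
carry_out --pt "0 0 -0.2 0" --pt "0 0 -0.2 0" --pt "0 0 -0.1 0" --pt "0 0 -0.08 0" --pt "0 0 0 0"

```text
t: 3.4
eef_pos: [426.1, 193.9, 11.1]
tcp_rot: [3.142, 0.001, -2.775]
ft_force: [0.1, 0.0, 0.5]
opening: 1.001
grip_force: 0.0
```

Emit:
carry_out --pt "0 0 0 0" --pt "0 0 0 0" --pt "0 0 0 0" --pt "0 0 0 0" --pt "0 0 0 0" --fingers 0.2

```text
t: 3.9
eef_pos: [425.8, 193.8, 10.8]
tcp_rot: [3.142, 0.0, -2.775]
ft_force: [1.3, 0.2, -0.2]
opening: 0.636
grip_force: 0.0
```

Emit:
carry_out --pt "0 0 0 0" --pt "0 0 0 0" --pt "0 0 0 0" --pt "0 0 0 0" --pt "0 0 0 0" --fingers 0.3

```text
t: 4.4
eef_pos: [425.8, 193.8, 10.6]
tcp_rot: [3.141, -0.0, -2.775]
ft_force: [0.0, 0.6, -1.0]
opening: 0.357
grip_force: 30.0
```

Emit:
carry_out --pt "0 0 0 0" --pt "0 0 0 0" --pt "0 0 0 0" --pt "0 0 0 0" --pt "0 0 0 0" --fingers 0.34

```text
t: 4.9
eef_pos: [425.8, 193.7, 10.7]
tcp_rot: [3.142, -0.0, -2.775]
ft_force: [0.2, 0.7, -0.2]
opening: 0.354
grip_force: 30.0
```

Emit:
carry_out --pt "0 0 0 0" --pt "0 0 0 0" --pt "0 0 0 0" --pt "0 0 0 0" --pt "0 0 0 0" --fingers 0.26

```text
t: 5.4
eef_pos: [425.8, 193.7, 10.7]
tcp_rot: [3.141, -0.0, -2.775]
ft_force: [1.1, 0.2, -0.4]
opening: 0.369
grip_force: 0.0
```

Emit:
carry_out --pt "0 0 0 0" --pt "0 0 0 0" --pt "0 0 0 0" --pt "0 0 0 0" --pt "0 0 0 0" --fingers 0.275

```text
t: 5.9
eef_pos: [425.8, 193.8, 10.7]
tcp_rot: [3.142, 0.0, -2.775]
ft_force: [-0.4, -0.5, -0.2]
opening: 0.363
grip_force: 0.0
```

Emit:
carry_out --pt "0 0 0 0" --pt "0 0 0 0" --pt "0 0 0 0" --pt "0 0 0 0" --pt "0 0 0 0" --fingers 0.28

```text
t: 6.4
eef_pos: [425.8, 193.8, 10.7]
tcp_rot: [3.142, 0.0, -2.775]
ft_force: [-0.4, 0.6, -0.0]
opening: 0.358
grip_force: 0.0
```

Emit:
carry_out --pt "0 0 0 0" --pt "0 0 0 0" --pt "0 0 0 0" --pt "0 0 0 0" --pt "0 0 0 0" --fingers 0.285

```text
t: 6.9
eef_pos: [425.8, 193.7, 10.7]
tcp_rot: [3.142, -0.0, -2.775]
ft_force: [-0.0, -0.4, 0.1]
opening: 0.36
grip_force: 0.3
```

Emit:
carry_out --pt "0 0 0 0" --pt "0 0 0 0" --pt "0 0 0 0" --pt "0 0 0 0" --pt "0 0 0 0" --fingers 0.29

```text
t: 7.4
eef_pos: [425.8, 193.8, 10.7]
tcp_rot: [3.142, 0.0, -2.775]
ft_force: [0.9, -0.2, -0.1]
opening: 0.359
grip_force: 12.9
```

Emit:
carry_out --pt "0 0 0 0" --pt "0 0 0.2 0" --pt "0 0 0.9 0" --pt "0 0 0.9 0" --pt "0 0 0.9 0" --fingers 0.31

```text
t: 7.9
eef_pos: [425.2, 193.6, 157.9]
tcp_rot: [3.141, -0.0, -2.775]
ft_force: [1.5, 0.3, -1.1]
opening: 0.357
grip_force: 30.0
```

Emit:
carry_out --pt "0.112 -0.675 0 -0.422" --pt "0.112 -0.675 0 -0.422" --pt "0.112 -0.675 0 -0.422" --pt "0.112 -0.675 0 -0.422" --pt "0.112 -0.675 0 -0.422"

```text
t: 8.4
eef_pos: [453.6, 23.7, 156.4]
tcp_rot: [3.142, 0.0, -2.998]
ft_force: [-0.4, -0.1, -0.3]
opening: 0.355
grip_force: 30.0
```

Emit:
carry_out --pt "0.112 -0.675 0 -0.422" --pt "0.112 -0.675 0 -0.422" --pt "0.112 -0.675 0 -0.422" --pt "0.112 -0.675 0 -0.422" --pt "0.112 -0.675 0 -0.422"

```text
t: 8.9
eef_pos: [481.6, -145.1, 156.4]
tcp_rot: [3.142, 0.0, 3.064]
ft_force: [0.7, 0.1, -1.7]
opening: 0.355
grip_force: 30.0
```

Emit:
carry_out --pt "0 0 0 0" --pt "0 0 0 0" --pt "0 0 0 0" --pt "0 0 0 0" --pt "0 0 0 0"

```text
t: 9.4
eef_pos: [481.7, -143.0, 155.8]
tcp_rot: [3.141, 0.0, 3.068]
ft_force: [0.6, 0.0, -1.2]
opening: 0.354
grip_force: 30.0
```

```bash
python3 - <<'E'
from h import *
import cv2
a=env.read_camera("top")[130:290,220:520]; b=env.read_camera("side")[130:330,220:520]
im=np.vstack([cv2.convertScaleAbs(a,alpha=1.4),b])
cv2.imwrite("pics/m1.png",cv2.resize(im,None,fx=1.66,fy=1.66,interpolation=cv2.INTER_CUBIC)[...,::-1])
print(look("top","driver1"))
E
```

```text
[(314.9, 257.2, 0.68), (273.9, 181.3, 0.46)]
```

View pics/m1.png

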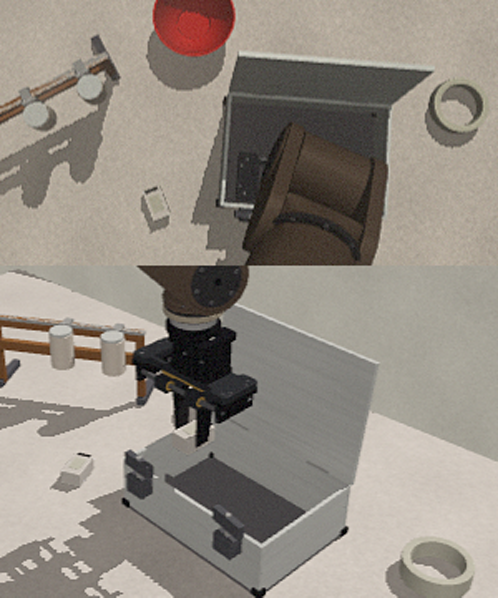

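The picture shows driver A held above the near bay, driver B at about (315,254) in the top image, and the gripper body's long side along the closing axis. I'll lower it now.

Emit:
carry_out --pt "0 0 -0.6 0" --pt "0 0 -0.6 0" --pt "0 0 -0.6 0" --pt "0 0 -0.4 0" --pt "0 0 -0.2 0"

```text
t: 10.05
eef_pos: [481.2, -143.4, 34.1]
tcp_rot: [3.141, -0.002, 3.067]
ft_force: [0.3, 0.8, -0.5]
opening: 0.356
grip_force: 30.0
```

Emit:
carry_out --pt "0 0 -0.15 0" --pt "0 0 -0.12 0" --pt "0 0 -0.09 0" --pt "0 0 0 0" --pt "0 0 0 0"

```text
t: 10.55
eef_pos: [482.0, -143.8, 18.0]
tcp_rot: [-3.141, 0.001, 3.066]
ft_force: [-0.1, 0.3, -1.4]
opening: 0.354
grip_force: 30.0
```

Emit:
carry_out --pt "0 0 0 0" --pt "0 0 0 0" --pt "0 0 0 0" --pt "0 0 0 0" --pt "0 0 0 0" --fingers -0.1

```text
t: 11.05
eef_pos: [481.8, -143.8, 17.7]
tcp_rot: [3.142, 0.0, 3.066]
ft_force: [-0.0, 0.0, -0.0]
opening: 0.549
grip_force: 0.0
```

Emit:
carry_out --pt "0 0 0.4 0" --pt "0 0 0.6 0" --pt "0 0 0.6 0" --pt "0 0 0.6 0" --pt "0 0 0.6 0"

```text
t: 11.55
eef_pos: [481.6, -143.7, 159.0]
tcp_rot: [3.142, -0.0, 3.066]
ft_force: [0.0, -0.5, -1.0]
opening: 0.552
grip_force: 0.0
```

Emit:
carry_out --pt "-0.149 0.854 0 0.777" --pt "-0.149 0.854 0 0.777" --pt "-0.149 0.854 0 0.777" --pt "-0.149 0.854 0 0.777" --pt "-0.149 0.854 0 0.777" --fingers -1

```text
t: 12.05
eef_pos: [443.9, 71.3, 157.8]
tcp_rot: [3.142, 0.0, -2.807]
ft_force: [0.8, 0.5, 0.4]
opening: 0.915
grip_force: 0.0
```

Emit:
carry_out --pt "0 0 0 0" --pt "0 0 -0.7 0" --pt "0 0 -0.7 0" --pt "0 0 -0.7 0" --pt "0 0 -0.5 0"

```text
t: 12.55
eef_pos: [444.3, 69.2, 25.9]
tcp_rot: [3.141, -0.001, -2.811]
ft_force: [0.8, -0.7, 0.3]
opening: 0.999
grip_force: 0.0
```

Emit:
carry_out --pt "0 0 -0.2 0" --pt "0 0 -0.12 0" --pt "0 0 0 0" --pt "0 0 0 0" --pt "0 0 0 0"

```text
t: 13.05
eef_pos: [445.0, 69.7, 12.6]
tcp_rot: [-3.141, 0.002, -2.81]
ft_force: [-0.2, -0.1, 0.3]
opening: 1.002
grip_force: 0.0
```

Emit:
carry_out --pt "0 0 0 0" --pt "0 0 0 0" --pt "0 0 0 0" --pt "0 0 0 0" --pt "0 0 0 0" --fingers 0.2

```text
t: 13.55
eef_pos: [444.5, 69.8, 11.7]
tcp_rot: [3.141, 0.0, -2.81]
ft_force: [0.4, 0.2, 0.4]
opening: 0.639
grip_force: 0.0
```

Emit:
carry_out --pt "0 0 0 0" --pt "0 0 0 0" --pt "0 0 0 0" --pt "0 0 0 0" --pt "0 0 0 0" --fingers 0.31

```text
t: 14.05
eef_pos: [444.5, 69.7, 11.6]
tcp_rot: [3.141, -0.0, -2.81]
ft_force: [0.3, -0.6, -0.1]
opening: 0.358
grip_force: 30.0
```

Emit:
carry_out --pt "0 0 0.2 0" --pt "0 0 0.6 0" --pt "0 0 0.7 0" --pt "0 0 0.7 0" --pt "0 0 0.7 0"

```text
t: 14.55
eef_pos: [444.1, 69.7, 158.8]
tcp_rot: [3.142, 0.0, -2.81]
ft_force: [1.0, -0.8, -1.4]
opening: 0.359
grip_force: 30.0
```

Emit:
carry_out --pt "0.078 -0.733 0 -0.485" --pt "0.078 -0.733 0 -0.485" --pt "0.078 -0.733 0 -0.485" --pt "0.078 -0.733 0 -0.485" --pt "0.078 -0.733 0 -0.485"

```text
t: 15.05
eef_pos: [463.7, -114.9, 157.4]
tcp_rot: [-3.142, 0.0, -3.066]
ft_force: [0.4, 0.4, -0.4]
opening: 0.358
grip_force: 30.0
```

Emit:
carry_out --pt "0.078 -0.733 0 -0.485" --pt "0.078 -0.733 0 -0.485" --pt "0.078 -0.733 0 -0.485" --pt "0 0 0 0" --pt "0 0 0 0"

```text
t: 15.55
eef_pos: [475.2, -223.7, 156.9]
tcp_rot: [3.141, -0.0, 3.066]
ft_force: [-0.4, 0.2, -0.7]
opening: 0.356
grip_force: 30.0
```

Emit:
carry_out --pt "0 0 -0.6 0" --pt "0 0 -0.6 0" --pt "0 0 -0.6 0" --pt "0 0 -0.4 0" --pt "0 0 -0.2 0"

```text
t: 16.05
eef_pos: [475.1, -221.9, 35.5]
tcp_rot: [3.14, -0.002, 3.069]
ft_force: [0.3, 0.6, -1.7]
opening: 0.356
grip_force: 30.0
```

Emit:
carry_out --pt "0 0 -0.15 0" --pt "0 0 -0.12 0" --pt "0 0 -0.07 0" --pt "0 0 0 0" --pt "0 0 0 0"

```text
t: 16.55
eef_pos: [475.9, -223.6, 20.1]
tcp_rot: [-3.141, 0.001, 3.067]
ft_force: [-0.3, 0.1, -1.5]
opening: 0.356
grip_force: 30.0
```

Emit:
carry_out --pt "0 0 0 0" --pt "0 0 0 0" --pt "0 0 0 0" --pt "0 0 0 0" --pt "0 0 0.2 0" --fingers -0.1

```text
t: 17.05
eef_pos: [475.3, -223.2, 29.2]
tcp_rot: [3.141, -0.002, 3.067]
ft_force: [0.3, 0.3, 0.5]
opening: 0.549
grip_force: 0.0
```

Emit:
carry_out --pt "0 0 0.7 0" --pt "0 0 0.7 0" --pt "0 0 0.7 0" --pt "0 0 0.7 0" --pt "0 0 0.7 0"

```text
t: 17.55
eef_pos: [475.4, -223.2, 207.0]
tcp_rot: [-3.141, 0.001, 3.067]
ft_force: [1.1, -0.5, -0.3]
opening: 0.55
grip_force: 0.0
```

Emit:
carry_out --pt "0 0.9 0 0" --pt "0 0.9 0 0" --pt "0 0.9 0 0.2" --pt "0 0.9 0 0.5" --pt "0 0.9 0 0.5" --fingers -1

```text
t: 18.05
eef_pos: [475.3, 3.3, 205.5]
tcp_rot: [-3.142, 0.001, -3.089]
ft_force: [1.9, -0.2, 0.5]
opening: 0.914
grip_force: 0.0
```

Emit:
carry_out --pt "0 0.9 0 0.8" --pt "0 0.9 0 0.8" --pt "0.2 0.8 0 0.8" --pt "0.4 0.4 0 0.8" --pt "0.6 0.2 0 0.87"

```text
t: 18.55
eef_pos: [535.2, 163.9, 205.8]
tcp_rot: [3.141, 0.0, -2.658]
ft_force: [-0.4, 0.1, -0.3]
opening: 1.0
grip_force: 0.0
```

```bash
python3 - <<'E'
from h import *
import cv2
a=env.read_camera("top")[130:290,220:520]; b=env.read_camera("side")[130:330,220:520]
im=np.vstack([cv2.convertScaleAbs(a,alpha=1.4),b])
cv2.imwrite("pics/m2.png",cv2.resize(im,None,fx=1.66,fy=1.66,interpolation=cv2.INTER_CUBIC)[...,::-1])
s=env.state();print(s["eef_pos"],s["tcp_rot"],s["joints"])
E
```

```text
[537.90683725 162.93651943 205.10229455] [-3.14117947e+00  1.70885719e-03 -2.66020353e+00] [ 1.76543900e-01  4.11210417e-01  1.72816278e+00  1.41104250e-04
  1.00046538e+00 -1.87571728e+00]
```

View pics/m2.png

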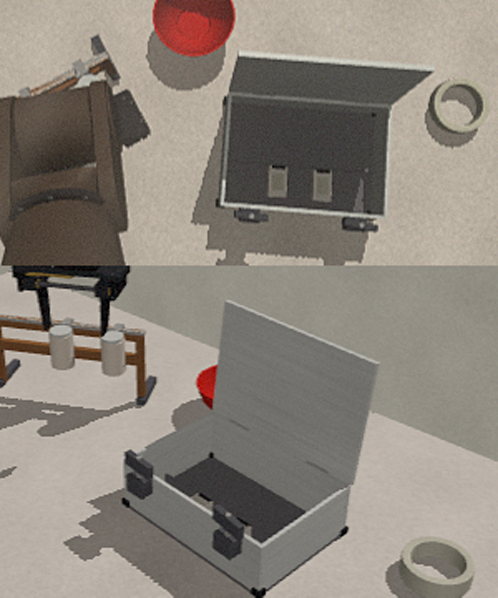

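Emit:
carry_out --pt "0.394 0.048 0 0" --pt "0.394 0.048 0 0" --pt "0.394 0.048 0 0" --pt "0.394 0.048 0 0" --pt "0.394 0.048 0 0"

```text
t: 19.15
eef_pos: [634.3, 173.2, 205.3]
tcp_rot: [3.141, -0.0, -2.666]
ft_force: [1.0, 0.6, 0.4]
opening: 1.0
grip_force: 0.0
```

Emit:
carry_out --pt "0 0 0 0" --pt "0 0 0 0" --pt "0 0 -0.4 0" --pt "0 0 -0.4 0" --pt "0 0 -0.4 0"

```text
t: 19.65
eef_pos: [632.9, 173.4, 144.7]
tcp_rot: [3.141, 0.0, -2.665]
ft_force: [0.6, 0.1, -0.4]
opening: 1.002
grip_force: 0.0
```

Emit:
carry_out --pt "0 0 -0.4 0" --pt "0 0 -0.2 0" --pt "0 0 -0.16 0" --pt "0 0 0 0" --pt "0 0 0 0"

```text
t: 20.15
eef_pos: [634.4, 173.6, 107.4]
tcp_rot: [-3.141, 0.001, -2.664]
ft_force: [-0.8, 0.2, 2.1]
opening: 0.997
grip_force: 0.0
```

Emit:
carry_out --pt "0 0 0 0" --pt "0 0 0 0" --pt "0 0 0 0" --pt "0 0 0 0" --pt "0 0 0 0" --fingers -0.2

```text
t: 20.65
eef_pos: [634.3, 173.6, 106.8]
tcp_rot: [3.142, 0.0, -2.664]
ft_force: [-0.2, 0.4, -0.3]
opening: 0.641
grip_force: 0.0
```

Emit:
carry_out --pt "0 0 0 0" --pt "0 0 0 0" --pt "0 0 0 0" --pt "0 0 0 0" --pt "0 0 0 0" --fingers -0.1

```text
t: 21.15
eef_pos: [634.2, 173.5, 106.7]
tcp_rot: [3.142, 0.0, -2.665]
ft_force: [-0.7, -0.1, 0.6]
opening: 0.55
grip_force: 0.0
```

Emit:
carry_out --pt "0 0 0 0" --pt "0 0 0 0" --pt "0 0 0 0" --pt "0 0 0 0" --pt "0 0 0 0" --fingers 0

```text
t: 21.65
eef_pos: [634.2, 173.6, 106.6]
tcp_rot: [3.141, -0.0, -2.664]
ft_force: [-0.0, 0.7, 0.3]
opening: 0.5
grip_force: 0.4
```

Emit:
carry_out --pt "0 0 0 0" --pt "0 0 0 0" --pt "0 0 0 0" --pt "0 0 0 0" --pt "0 0 0 0" --fingers 0.04

```text
t: 22.15
eef_pos: [634.2, 173.5, 106.7]
tcp_rot: [3.142, -0.0, -2.664]
ft_force: [-1.1, 0.6, -0.6]
opening: 0.478
grip_force: 0.3
```

Emit:
carry_out --pt "0 0 0 0" --pt "0 0 0 0" --pt "0 0 0 0" --pt "0 0 0 0" --pt "0 0 0 0" --fingers 0.065

```text
t: 22.65
eef_pos: [634.2, 173.5, 106.6]
tcp_rot: [3.141, -0.0, -2.664]
ft_force: [-1.2, 1.5, 0.1]
opening: 0.467
grip_force: 0.3
```

Emit:
carry_out --pt "0 0 0 0" --pt "0 0 0 0" --pt "0 0 0 0" --pt "0 0 0 0" --pt "0 0 0 0" --fingers 0.072

```text
t: 23.15
eef_pos: [634.2, 173.5, 106.7]
tcp_rot: [3.141, -0.0, -2.664]
ft_force: [-0.7, 0.4, -0.6]
opening: 0.463
grip_force: 0.3
```

Emit:
carry_out --pt "0 0 0 0" --pt "0 0 0 0" --pt "0 0 0 0" --pt "0 0 0 0" --pt "0 0 0 0" --fingers 0.075

```text
t: 23.65
eef_pos: [634.2, 173.6, 106.7]
tcp_rot: [3.141, 0.0, -2.664]
ft_force: [-0.1, 0.1, 0.0]
opening: 0.462
grip_force: 1.8
```

Emit:
carry_out --pt "0 0 0 0" --pt "0 0 0 0" --pt "0 0 0 0" --pt "0 0 0 0" --pt "0 0 0 0" --fingers 0.0765

```text
t: 24.15
eef_pos: [634.2, 173.5, 106.6]
tcp_rot: [3.141, -0.0, -2.664]
ft_force: [-1.4, -0.5, -0.1]
opening: 0.467
grip_force: 3.5
```

Emit:
carry_out --pt "0 0 0 0" --pt "0 0 0 0" --pt "0 0 0 0" --pt "0 0 0 0" --pt "0 0 0 0" --fingers 0.078

```text
t: 24.65
eef_pos: [634.2, 173.6, 106.7]
tcp_rot: [3.141, 0.0, -2.664]
ft_force: [-0.3, 1.0, -0.5]
opening: 0.461
grip_force: 5.8
```

Emit:
carry_out --pt "0 0 0 0" --pt "0 0 0 0" --pt "0 0 0 0" --pt "0 0 0 0" --pt "0 0 0 0" --fingers 0.079

```text
t: 25.15
eef_pos: [634.2, 173.6, 106.7]
tcp_rot: [3.141, -0.0, -2.664]
ft_force: [-0.3, 0.7, 0.5]
opening: 0.46
grip_force: 7.5
```

Emit:
carry_out --pt "0 0 0 0" --pt "0 0 0.04 0" --pt "0 0 0.1 0" --pt "0 0 0.15 0" --pt "0 0 0.2 0" --fingers 0.0795

```text
t: 25.65
eef_pos: [634.2, 173.5, 131.7]
tcp_rot: [3.141, -0.0, -2.664]
ft_force: [-0.3, -0.1, -0.8]
opening: 0.459
grip_force: 8.4
```

Emit:
carry_out --pt "0 0 0.2 0" --pt "0 0 0.2 0" --pt "0 0 0.15 0" --pt "0 0 0.06 0" --pt "0 0 0 0"

```text
t: 26.15
eef_pos: [634.3, 173.6, 162.2]
tcp_rot: [-3.141, 0.001, -2.664]
ft_force: [-0.2, -0.4, -1.6]
opening: 0.461
grip_force: 8.2
```

```bash
python3 - <<'E'
from h import *
import cv2
b=env.read_camera("side")[100:250,180:380]
cv2.imwrite("pics/m3.png",cv2.resize(b,None,fx=3,fy=3,interpolation=cv2.INTER_CUBIC)[...,::-1])
E
```

```text
(no output)
```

View pics/m3.png

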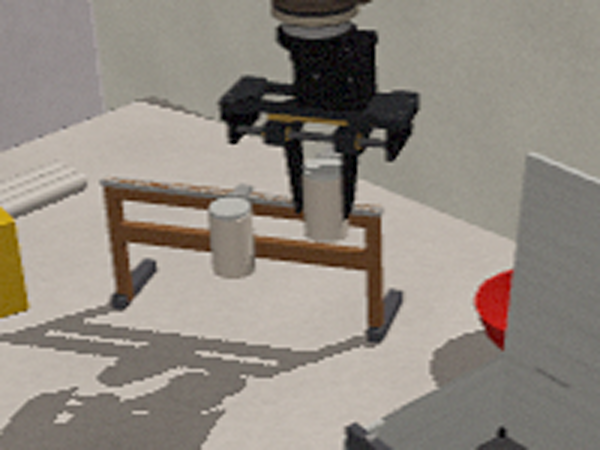

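Emit:
carry_out --pt "-0.2 -0.105 0 0" --pt "-0.35 -0.18 0 0" --pt "-0.4 -0.2 0 0" --pt "-0.4 -0.2 0 0" --pt "-0.25 -0.12 0 0"

```text
t: 26.7
eef_pos: [552.1, 132.5, 161.3]
tcp_rot: [3.141, -0.001, -2.665]
ft_force: [0.6, -0.7, -1.5]
opening: 0.463
grip_force: 8.2
```

Emit:
carry_out --pt "0 -0.3 0 -0.5" --pt "0 -0.5 0 -0.6" --pt "0 -0.6 0 -0.6" --pt "0 -0.65 0 -0.6" --pt "0 -0.65 0 -0.6"

```text
t: 27.2
eef_pos: [554.3, -3.6, 161.5]
tcp_rot: [-3.142, 0.0, -2.973]
ft_force: [1.1, 0.6, -1.8]
opening: 0.458
grip_force: 8.2
```

Emit:
carry_out --pt "0 -0.65 0 -0.6" --pt "0 -0.65 0 -0.6" --pt "0 -0.65 0 -0.6" --pt "0 -0.65 0 -0.5" --pt "0 -0.65 0 -0.08"

```text
t: 27.7
eef_pos: [554.0, -166.4, 161.5]
tcp_rot: [-3.142, 0.0, 3.061]
ft_force: [-0.2, -0.3, -0.4]
opening: 0.461
grip_force: 8.2
```

Emit:
carry_out --pt "0 -0.6 0 0" --pt "0 -0.45 0 0" --pt "0 -0.25 0 0" --pt "-0.05 -0.15 0 0" --pt "0 -0.05 0 0"

```text
t: 28.2
eef_pos: [551.3, -239.5, 161.4]
tcp_rot: [3.141, -0.0, 3.065]
ft_force: [-0.2, -0.1, -1.2]
opening: 0.458
grip_force: 8.2
```

Emit:
carry_out --pt "0 0 0 0" --pt "0 0 0 0" --pt "0 0 0 0" --pt "0 0 0 0" --pt "0 0 0 0"

```text
t: 28.7
eef_pos: [551.8, -238.9, 161.7]
tcp_rot: [3.141, 0.0, 3.066]
ft_force: [-0.4, -0.7, -1.9]
opening: 0.464
grip_force: 8.2
```

Emit:
carry_out --pt "0 0 -0.4 0" --pt "0 0 -0.6 0" --pt "0 0 -0.6 0" --pt "0 0 -0.5 0" --pt "0 0 -0.2 0"

```text
t: 29.2
eef_pos: [550.9, -238.7, 44.5]
tcp_rot: [3.14, -0.003, 3.066]
ft_force: [0.5, -0.1, -1.9]
opening: 0.459
grip_force: 8.2
```

Emit:
carry_out --pt "0 0 -0.1 0" --pt "0 0 -0.06 0" --pt "0 0 -0.04 0" --pt "0 0 0 0" --pt "0 0 0 0"

```text
t: 29.7
eef_pos: [552.0, -239.4, 37.3]
tcp_rot: [-3.141, 0.001, 3.066]
ft_force: [0.3, -0.4, -2.5]
opening: 0.461
grip_force: 8.2
```

Emit:
carry_out --pt "0 0 -0.01 0" --pt "0 0 -0.01 0" --pt "0 0 0 0" --pt "0 0 0 0" --pt "0 0 0 0"

```text
t: 30.2
eef_pos: [551.7, -239.2, 35.7]
tcp_rot: [3.141, 0.0, 3.066]
ft_force: [0.2, 0.9, -1.2]
opening: 0.461
grip_force: 8.2
```

Emit:
carry_out --pt "0 0 -0.02 0" --pt "0 0 -0.01 0" --pt "0 0 -0.01 0" --pt "0 0 0 0" --pt "0 0 0 0"

```text
t: 30.7
eef_pos: [551.7, -239.2, 33.6]
tcp_rot: [3.141, -0.0, 3.066]
ft_force: [-0.1, 0.0, -1.9]
opening: 0.461
grip_force: 8.2
```

Emit:
carry_out --pt "0 0 -0.01 0" --pt "0 0 -0.01 0" --pt "0 0 0 0" --pt "0 0 0 0" --pt "0 0 0 0"

```text
t: 31.2
eef_pos: [551.8, -239.2, 32.8]
tcp_rot: [3.142, 0.0, 3.066]
ft_force: [0.2, 0.9, 0.8]
opening: 0.462
grip_force: 8.1
```

Emit:
carry_out --pt "0 0 0 0" --pt "0 0 0 0" --pt "0 0 0 0" --pt "0 0 0 0" --pt "0 0 0 0" --fingers -0.3

```text
t: 31.7
eef_pos: [551.7, -239.2, 32.6]
tcp_rot: [3.142, -0.0, 3.066]
ft_force: [0.6, -0.3, -0.4]
opening: 0.65
grip_force: 0.0
```

Emit:
carry_out --pt "0 0 0.1 0" --pt "0 0 0.4 0" --pt "0 0 0.7 0" --pt "0 0 0.9 0" --pt "0 0 0.9 0"

```text
t: 32.2
eef_pos: [551.4, -239.0, 184.5]
tcp_rot: [3.141, -0.0, 3.066]
ft_force: [0.3, -0.3, 0.3]
opening: 0.654
grip_force: 0.0
```

Emit:
carry_out --pt "0 0.3 0.3 0" --pt "0 0.6 0.2 0" --pt "0 0.8 0 0" --pt "0 0.8 0 0" --pt "0 0.8 0 0.4"

```text
t: 32.7
eef_pos: [551.1, -72.4, 207.5]
tcp_rot: [3.141, -0.0, 3.108]
ft_force: [1.1, -0.0, -0.4]
opening: 0.649
grip_force: 0.0
```

Emit:
carry_out --pt "0 0.8 0 0.6" --pt "0 0.8 0 0.8" --pt "0 0.8 0 0.9" --pt "0 0.8 0 0.9" --pt "0 0.8 0 0.9" --fingers -1

```text
t: 33.2
eef_pos: [551.0, 127.8, 207.5]
tcp_rot: [3.141, -0.001, -2.742]
ft_force: [0.9, -0.7, 0.7]
opening: 0.983
grip_force: 0.0
```

```bash
python3 - <<'E'
from h import *
import cv2
a=env.read_camera("top")[130:290,220:520]; b=env.read_camera("side")[130:330,220:520]
im=np.vstack([cv2.convertScaleAbs(a,alpha=1.4),b])
cv2.imwrite("pics/m4.png",cv2.resize(im,None,fx=1.66,fy=1.66,interpolation=cv2.INTER_CUBIC)[...,::-1])
s=env.state();print(s["eef_pos"],s["tcp_rot"],s["joints"])
E
```

```text
[550.86755    129.88169392 207.39066367] [ 3.14075960e+00 -2.02920647e-04 -2.73911251e+00] [ 1.14487805e-01  4.14976399e-01  1.71460651e+00  8.73820674e-04
  1.01244109e+00 -1.85925169e+00]
```

View pics/m4.png

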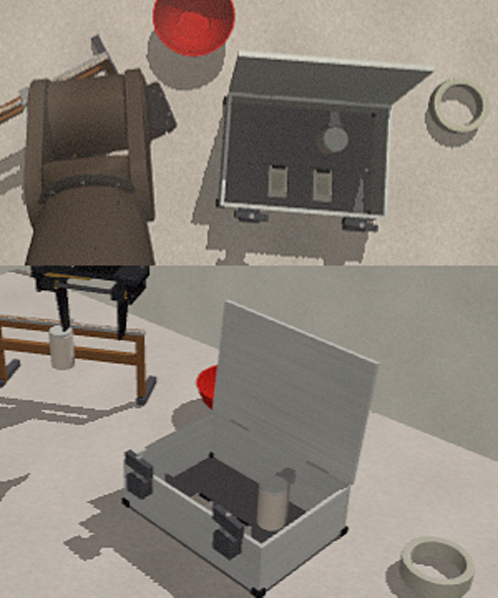

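Lamp B stands upright in the far bay, at top-image pixel (421,213), and both drivers are in. Lamp A is next.

Emit:
carry_out --pt "0.152 0.526 0 0.142" --pt "0.152 0.526 0 0.142" --pt "0.152 0.526 0 0.142" --pt "0.152 0.526 0 0.142" --pt "0.152 0.526 0 0.142"

```text
t: 33.8
eef_pos: [589.7, 257.9, 207.4]
tcp_rot: [3.142, -0.001, -2.672]
ft_force: [0.6, -0.8, -0.7]
opening: 0.998
grip_force: 0.0
```

Emit:
carry_out --pt "0 0 0 0" --pt "0 0 0 0" --pt "0 0 -0.4 0" --pt "0 0 -0.4 0" --pt "0 0 -0.4 0"

```text
t: 34.3
eef_pos: [589.4, 255.8, 147.2]
tcp_rot: [-3.142, -0.0, -2.673]
ft_force: [-0.2, 0.8, -0.1]
opening: 1.0
grip_force: 0.0
```

Emit:
carry_out --pt "0 0 -0.4 0" --pt "0 0 -0.25 0" --pt "0 0 -0.164 0" --pt "0 0 0 0" --pt "0 0 0 0"

```text
t: 34.8
eef_pos: [590.0, 257.1, 107.6]
tcp_rot: [-3.142, 0.001, -2.672]
ft_force: [-0.7, -0.2, -0.2]
opening: 1.002
grip_force: 0.0
```

Emit:
carry_out --pt "0 0 0 0" --pt "0 0 0 0" --pt "0 0 0 0" --pt "0 0 0 0" --pt "0 0 0 0" --fingers -0.2

```text
t: 35.3
eef_pos: [589.8, 257.3, 107.1]
tcp_rot: [3.142, 0.0, -2.672]
ft_force: [0.1, -0.5, -0.1]
opening: 0.645
grip_force: 0.0
```

Emit:
carry_out --pt "0 0 0 0" --pt "0 0 0 0" --pt "0 0 0 0" --pt "0 0 0 0" --pt "0 0 0 0" --fingers -0.1

```text
t: 35.8
eef_pos: [589.7, 257.3, 106.9]
tcp_rot: [3.141, -0.0, -2.672]
ft_force: [-0.8, 0.6, 0.4]
opening: 0.551
grip_force: 0.4
```

Emit:
carry_out --pt "0 0 0 0" --pt "0 0 0 0" --pt "0 0 0 0" --pt "0 0 0 0" --pt "0 0 0 0" --fingers 0

```text
t: 36.3
eef_pos: [589.7, 257.3, 106.9]
tcp_rot: [3.141, -0.0, -2.672]
ft_force: [-0.3, 1.6, -0.9]
opening: 0.502
grip_force: 0.4
```

Emit:
carry_out --pt "0 0 0 0" --pt "0 0 0 0" --pt "0 0 0 0" --pt "0 0 0 0" --pt "0 0 0 0" --fingers 0.04

```text
t: 36.8
eef_pos: [589.7, 257.3, 107.0]
tcp_rot: [3.141, 0.0, -2.672]
ft_force: [-2.4, 1.2, 0.1]
opening: 0.477
grip_force: 1.0
```

Emit:
carry_out --pt "0 0 0 0" --pt "0 0 0 0" --pt "0 0 0 0" --pt "0 0 0 0" --pt "0 0 0 0" --fingers 0.065

```text
t: 37.3
eef_pos: [589.7, 257.4, 107.0]
tcp_rot: [3.141, 0.0, -2.672]
ft_force: [-3.1, 1.1, 1.6]
opening: 0.468
grip_force: 1.6
```

Emit:
carry_out --pt "0 0 0 0" --pt "0 0 0 0" --pt "0 0 0 0" --pt "0 0 0 0" --pt "0 0 0 0" --fingers 0.074

```text
t: 37.8
eef_pos: [589.7, 257.3, 107.0]
tcp_rot: [3.141, -0.0, -2.672]
ft_force: [-3.4, 2.2, 2.6]
opening: 0.464
grip_force: 2.1
```

Emit:
carry_out --pt "0 0 0 0" --pt "0 0 0 0" --pt "-0.018 0.036 0 0" --pt "-0.018 0.036 0 0" --pt "0 0 0 0" --fingers -0.05

```text
t: 38.3
eef_pos: [587.9, 261.1, 106.9]
tcp_rot: [-3.142, 0.0, -2.672]
ft_force: [0.2, 0.2, 0.9]
opening: 0.527
grip_force: 0.0
```

Emit:
carry_out --pt "0 0 0 0" --pt "0 0 0 0" --pt "0 0 0 0" --pt "0 0 0 0" --pt "0 0 0 0" --fingers 0.04

```text
t: 38.8
eef_pos: [587.9, 260.9, 106.9]
tcp_rot: [3.141, -0.0, -2.672]
ft_force: [-1.7, 2.1, 0.7]
opening: 0.48
grip_force: 0.7
```

Emit:
carry_out --pt "0 0 0 0" --pt "0 0 0 0" --pt "0 0 0 0" --pt "0 0 0 0" --pt "0 0 0 0" --fingers 0.07

```text
t: 39.3
eef_pos: [587.9, 260.9, 107.0]
tcp_rot: [3.141, -0.0, -2.672]
ft_force: [-2.0, 0.9, 0.7]
opening: 0.465
grip_force: 0.9
```

Emit:
carry_out --pt "0 0 0 0" --pt "0 0 0 0" --pt "0 0 0 0" --pt "0 0 0 0" --pt "0 0 0 0" --fingers 0.075

```text
t: 39.8
eef_pos: [587.9, 260.9, 107.0]
tcp_rot: [3.142, 0.0, -2.672]
ft_force: [-1.6, 1.0, 1.0]
opening: 0.461
grip_force: 0.9
```

Emit:
carry_out --pt "0 0 0 0" --pt "0 0 0 0" --pt "-0.014 0.028 0 0" --pt "0 0 0 0" --pt "0 0 0 0" --fingers 0.02

```text
t: 40.3
eef_pos: [587.3, 262.3, 107.0]
tcp_rot: [3.142, 0.0, -2.672]
ft_force: [0.1, -0.7, 0.3]
opening: 0.486
grip_force: 0.0
```

Emit:
carry_out --pt "0 0 0 0" --pt "0 0 0 0" --pt "0 0 0 0" --pt "0 0 0 0" --pt "0 0 0 0" --fingers 0.07

```text
t: 40.8
eef_pos: [587.2, 262.3, 106.9]
tcp_rot: [3.141, -0.0, -2.672]
ft_force: [-0.6, 0.2, 0.1]
opening: 0.469
grip_force: 0.1
```

Emit:
carry_out --pt "0 0 0 0" --pt "0 0 0 0" --pt "0 0 0 0" --pt "0 0 0 0" --pt "0 0 0 0" --fingers 0.0765

```text
t: 41.3
eef_pos: [587.2, 262.3, 107.0]
tcp_rot: [3.141, -0.0, -2.672]
ft_force: [-0.5, 1.3, -0.4]
opening: 0.466
grip_force: 2.6
```

Emit:
carry_out --pt "0 0 0 0" --pt "0 0 0 0" --pt "0 0 0 0" --pt "0 0 0 0" --pt "0 0 0 0" --fingers 0.078

```text
t: 41.8
eef_pos: [587.2, 262.3, 107.0]
tcp_rot: [3.141, -0.0, -2.672]
ft_force: [-1.8, 0.3, -0.4]
opening: 0.46
grip_force: 5.1
```

Emit:
carry_out --pt "0 0 0 0" --pt "0 0 0.04 0" --pt "0 0 0.1 0" --pt "0 0 0.15 0" --pt "0 0 0.2 0" --fingers 0.0793

```text
t: 42.3
eef_pos: [587.2, 262.2, 132.0]
tcp_rot: [3.141, -0.0, -2.672]
ft_force: [-1.2, -0.0, -1.2]
opening: 0.463
grip_force: 7.5
```

Emit:
carry_out --pt "0 0 0.2 0" --pt "0 0 0.2 0" --pt "0 0 0.15 0" --pt "0 0 0.06 0" --pt "0 0 0 0"

```text
t: 42.8
eef_pos: [587.2, 262.3, 162.4]
tcp_rot: [-3.142, 0.0, -2.672]
ft_force: [0.3, 0.3, -1.4]
opening: 0.464
grip_force: 7.5
```

Emit:
carry_out --pt "-0.2 -0.105 0 0" --pt "-0.35 -0.18 0 0" --pt "-0.4 -0.2 0 0" --pt "-0.4 -0.2 0 0" --pt "-0.25 -0.12 0 0"

```text
t: 43.3
eef_pos: [505.1, 221.1, 161.6]
tcp_rot: [3.141, -0.001, -2.672]
ft_force: [0.3, -0.8, -1.1]
opening: 0.458
grip_force: 7.5
```

Emit:
carry_out --pt "0 -0.3 0 -0.5" --pt "0 -0.5 0 -0.6" --pt "0 -0.6 0 -0.6" --pt "0 -0.65 0 -0.6" --pt "0 -0.65 0 -0.6"

```text
t: 43.8
eef_pos: [507.1, 85.3, 161.8]
tcp_rot: [-3.142, 0.0, -2.98]
ft_force: [-0.1, -0.1, -1.6]
opening: 0.461
grip_force: 7.5
```

Emit:
carry_out --pt "0.1 -0.65 0 -0.6" --pt "0.15 -0.65 0 -0.6" --pt "0.2 -0.65 0 -0.6" --pt "0.2 -0.6 0 -0.5" --pt "0.2 -0.6 0 0"

```text
t: 44.3
eef_pos: [549.8, -72.6, 161.8]
tcp_rot: [3.142, 0.0, 3.062]
ft_force: [-0.1, 0.2, -2.2]
opening: 0.462
grip_force: 7.5
```

Emit:
carry_out --pt "0.1 -0.5 0 0" --pt "0.05 -0.4 0 0" --pt "0 -0.25 0 0" --pt "0 -0.15 0 0" --pt "0 0 0 0"

```text
t: 44.8
eef_pos: [557.0, -136.0, 161.8]
tcp_rot: [3.141, -0.0, 3.065]
ft_force: [0.2, 0.1, -1.4]
opening: 0.458
grip_force: 7.5
```

Emit:
carry_out --pt "0 0 0 0" --pt "0 0 0 0" --pt "0 0 0 0" --pt "0 0 0 0" --pt "0 0 0 0"

```text
t: 45.3
eef_pos: [557.2, -135.2, 162.0]
tcp_rot: [3.141, 0.0, 3.067]
ft_force: [-0.2, 0.6, -1.5]
opening: 0.459
grip_force: 7.5
```

Emit:
carry_out --pt "0 0 -0.4 0" --pt "0 0 -0.6 0" --pt "0 0 -0.6 0" --pt "0 0 -0.5 0" --pt "0 0 -0.2 0"

```text
t: 45.8
eef_pos: [556.4, -135.1, 44.9]
tcp_rot: [3.141, -0.003, 3.067]
ft_force: [-0.3, -0.6, -2.1]
opening: 0.459
grip_force: 7.5
```

Emit:
carry_out --pt "0 0 -0.1 0" --pt "0 0 -0.06 0" --pt "0 0 -0.04 0" --pt "0 0 -0.02 0" --pt "0 0 -0.01 0"

```text
t: 46.3
eef_pos: [557.5, -135.5, 36.0]
tcp_rot: [-3.141, 0.001, 3.067]
ft_force: [-0.7, -0.8, -1.3]
opening: 0.458
grip_force: 7.5
```

Emit:
carry_out --pt "0 0 -0.01 0" --pt "0 0 -0.01 0" --pt "0 0 -0.01 0" --pt "0 0 0 0" --pt "0 0 0 0"

```text
t: 46.8
eef_pos: [558.4, -135.7, 35.0]
tcp_rot: [-3.141, 0.003, 3.067]
ft_force: [2.0, 0.8, 5.6]
opening: 0.463
grip_force: 7.5
```

Emit:
carry_out --pt "0 0 -0.01 0" --pt "0 0 -0.01 0" --pt "0 0 0 0" --pt "0 0 0 0" --pt "0 0 0 0"

```text
t: 47.3
eef_pos: [558.7, -135.8, 34.2]
tcp_rot: [-3.141, 0.004, 3.067]
ft_force: [2.7, 0.8, 7.2]
opening: 0.463
grip_force: 7.6
```

Emit:
carry_out --pt "0 0 0 0" --pt "0 0 0 0" --pt "0 0 0 0" --pt "0 0 0 0" --pt "0 0 0 0" --fingers -0.3

```text
t: 47.8
eef_pos: [557.1, -135.4, 32.9]
tcp_rot: [3.141, -0.0, 3.067]
ft_force: [0.3, -0.6, -0.1]
opening: 0.648
grip_force: 0.0
```

Emit:
carry_out --pt "0 0 0.1 0" --pt "0 0 0.4 0" --pt "0 0 0.7 0" --pt "0 0 0.9 0" --pt "0 0 0.9 0"

```text
t: 48.3
eef_pos: [556.8, -135.3, 184.7]
tcp_rot: [3.141, -0.001, 3.067]
ft_force: [0.7, -0.8, 0.1]
opening: 0.651
grip_force: 0.0
```

Emit:
carry_out --pt "0 0.3 0.5 0" --pt "0 0.6 0.5 0" --pt "0 0.8 0.5 0" --pt "0 0.8 0.5 0" --pt "0 0.8 0.3 0"

```text
t: 48.8
eef_pos: [557.1, 31.0, 300.4]
tcp_rot: [3.141, 0.002, 3.066]
ft_force: [-0.5, -0.0, -0.7]
opening: 0.649
grip_force: 0.0
```

```bash
python3 - <<'E'
from h import *
import cv2
a=env.read_camera("top")[130:290,300:520]; b=env.read_camera("side")[170:330,280:500]
im=np.vstack([cv2.convertScaleAbs(a,alpha=1.4),b])
cv2.imwrite("pics/m5.png",cv2.resize(im,None,fx=1.85,fy=1.85,interpolation=cv2.INTER_CUBIC)[...,::-1])
s=env.state();print(s["eef_pos"],s["tcp_rot"],s["joints"])
E
```

```text
[557.33796179  33.21665394 300.71172999] [3.14072903 0.0040098  3.0705936 ] [-5.91788689e-02  3.15790737e-01  1.60632564e+00  8.70552295e-04
  1.21545668e+00 -1.55927911e+00]
```

View pics/m5.png

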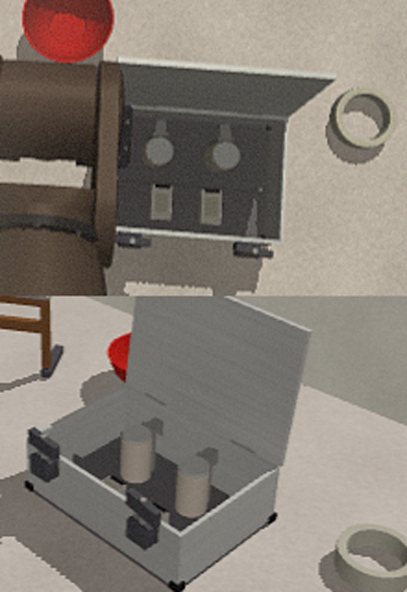

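All four items are in place: lamps at (387,212) and (421,213), drivers at (387,240) and (414,241) in the top image, all upright or flat. Next I'll close the gripper and go behind the lid.

Emit:
carry_out --pt "0.5 0 0.2 0" --pt "0.6 0 0 0" --pt "0.6 0 0 0" --pt "0.5 0 0 0" --pt "0.4 0 0 0" --fingers 1

```text
t: 49.4
eef_pos: [688.2, 28.8, 307.3]
tcp_rot: [-3.142, -0.001, 3.066]
ft_force: [-0.9, -0.1, -0.0]
opening: 0.286
grip_force: 0.0
```

Emit:
carry_out --pt "0 -0.5 0 0" --pt "0 -0.8 0 0" --pt "0 -0.8 0 0" --pt "0 -0.8 0 0" --pt "0 -0.8 0 0"

```text
t: 49.9
eef_pos: [686.7, -157.7, 307.7]
tcp_rot: [3.141, -0.001, 3.067]
ft_force: [0.7, -0.1, 0.2]
opening: 0.005
grip_force: 0.0
```

Emit:
carry_out --pt "0 -0.6 0 0" --pt "0 -0.4 0 0" --pt "0 0 0 0" --pt "0 0 0 0" --pt "0 0 0 0"

```text
t: 50.4
eef_pos: [687.3, -204.3, 308.0]
tcp_rot: [3.141, -0.0, 3.068]
ft_force: [-0.5, 1.3, 0.5]
opening: 0.003
grip_force: 0.0
```

```bash
python3 - <<'E'
from h import *
import cv2
a=env.read_camera("top")[100:290,300:520]; b=env.read_camera("side")[70:330,280:500]
im=np.vstack([cv2.convertScaleAbs(a,alpha=1.4),b])
cv2.imwrite("pics/m6.png",cv2.resize(im,None,fx=1.33,fy=1.33,interpolation=cv2.INTER_CUBIC)[...,::-1])
s=env.state();print(s["eef_pos"],s["tcp_rot"],s["joints"])
E
```

```text
[ 687.39712144 -204.19364156  308.17714268] [3.14146384e+00 1.96942428e-04 3.06829879e+00] [-3.80850522e-01  5.68615008e-01  1.16994412e+00  1.84987409e-04
  1.40288482e+00 -1.87838390e+00]
```

View pics/m6.png

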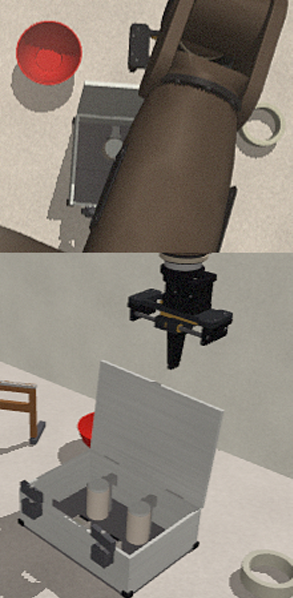

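```bash
python3 - <<'E'
from h import *
s=env.state()["eef_pos"]; c=np.array([528.5,-187.5]); ex=np.array([.9972,-.075])
th=np.r_[1.71,1.6:0.05:-.1,0.05,0,-.01]; r=155
X=98-r*np.cos(th)+8*np.sin(th)+10; Z=91+r*np.sin(th)+8*np.cos(th)
W=np.c_[c+X[:,None]*ex,Z]; d=np.diff(W,axis=0)/50
print("start",W[0]-s, W[0],W[-1])
for t,q in zip(th[1:],d): print(round(t,2),q.round(3))
E
```

```text
start [-21.85235688   6.38642401 -64.78652432] [ 665.54476456 -197.80721755  243.39061836] [ 481.55955357 -183.96958135   97.44962584]
1.6 [-0.337  0.025  0.046]
1.5 [-0.309  0.023  0.01 ]
1.4 [-0.309  0.023 -0.021]
1.3 [-0.305  0.023 -0.052]
1.2 [-0.298  0.022 -0.083]
1.1 [-0.289  0.022 -0.112]
1.0 [-0.276  0.021 -0.14 ]
0.9 [-0.261  0.02  -0.167]
0.8 [-0.243  0.018 -0.192]
0.7 [-0.222  0.017 -0.216]
0.6 [-0.2    0.015 -0.237]
0.5 [-0.175  0.013 -0.256]
0.4 [-0.149  0.011 -0.272]
0.3 [-0.121  0.009 -0.286]
0.2 [-0.092  0.007 -0.296]
0.1 [-0.062  0.005 -0.304]
0.05 [-0.02   0.001 -0.154]
0.0 [-0.012  0.001 -0.155]
-0.01 [-0.001  0.    -0.031]
```

Emit:
carry_out --pt "0 0.02 -0.4 0" --pt "0 0.02 -0.4 0" --pt "0 0.02 -0.3 0" --pt "0 0.02 -0.2 0" --pt "0 0 0 0"

```text
t: 51.0
eef_pos: [687.0, -200.5, 241.8]
tcp_rot: [3.141, -0.002, 3.068]
ft_force: [-0.2, 0.6, 0.6]
opening: 0.006
grip_force: 0.0
```

Emit:
carry_out --pt "-0.1 0.01 0 0" --pt "-0.1 0.01 0 0" --pt "-0.1 0.01 0 0" --pt "-0.1 0.01 0 0" --pt "-0.1 0.01 0 0"

```text
t: 51.5
eef_pos: [662.2, -199.1, 243.8]
tcp_rot: [-3.141, 0.002, 3.067]
ft_force: [2.3, -0.8, 2.9]
opening: 0.003
grip_force: 1.3
```

Emit:
carry_out --pt "-0.15 0.01 0.02 0" --pt "-0.15 0.01 0.02 0" --pt "-0.155 0.01 0.005 0" --pt "-0.155 0.01 0.005 0" --pt "-0.155 0.01 -0.01 0"

```text
t: 52.0
eef_pos: [623.3, -196.3, 244.9]
tcp_rot: [3.141, -0.0, 3.067]
ft_force: [1.9, 1.7, -0.5]
opening: 0.005
grip_force: 1.3
```

Emit:
carry_out --pt "-0.155 0.01 -0.01 0" --pt "-0.153 0.01 -0.026 0" --pt "-0.153 0.01 -0.026 0" --pt "-0.149 0.01 -0.042 0" --pt "-0.149 0.01 -0.042 0"

```text
t: 52.5
eef_pos: [585.4, -193.9, 237.5]
tcp_rot: [3.142, 0.0, 3.067]
ft_force: [3.3, 0.1, -0.9]
opening: 0.004
grip_force: 1.1
```

```bash
python3 - <<'E'
from h import *
import cv2
b=env.read_camera("side")[70:330,280:500]
cv2.imwrite("pics/m7.png",cv2.resize(b,None,fx=2,fy=2,interpolation=cv2.INTER_CUBIC)[...,::-1])
E
```

```text
(no output)
```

View pics/m7.png

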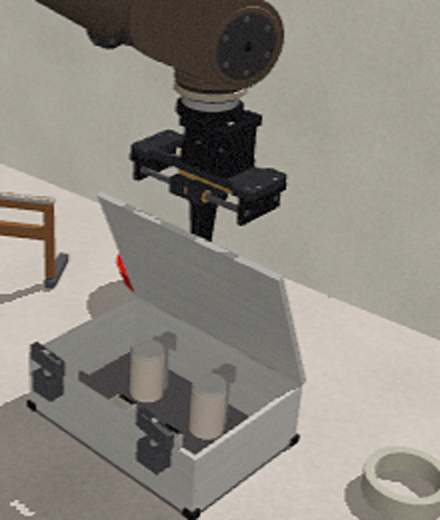

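The lid follows the fingers, now at about 1.2 rad. I'll continue along the arc.

Emit:
carry_out --pt "-0.144 0.01 -0.056 0" --pt "-0.144 0.01 -0.056 0" --pt "-0.138 0.01 -0.07 0" --pt "-0.138 0.01 -0.07 0" --pt "-0.13 0.01 -0.083 0"

```text
t: 53.05
eef_pos: [550.7, -191.4, 220.6]
tcp_rot: [-3.142, 0.0, 3.067]
ft_force: [2.3, 0.8, 0.3]
opening: 0.003
grip_force: 0.9
```

Emit:
carry_out --pt "-0.13 0.01 -0.083 0" --pt "-0.121 0.009 -0.096 0" --pt "-0.121 0.009 -0.096 0" --pt "-0.111 0.008 -0.108 0" --pt "-0.111 0.008 -0.108 0"

```text
t: 53.55
eef_pos: [521.2, -189.3, 195.9]
tcp_rot: [3.142, 0.0, 3.067]
ft_force: [0.8, -0.0, -0.1]
opening: 0.005
grip_force: 0.8
```

Emit:
carry_out --pt "-0.1 0.007 -0.118 0" --pt "-0.1 0.007 -0.118 0" --pt "-0.088 0.007 -0.128 0" --pt "-0.088 0.007 -0.128 0" --pt "-0.075 0.006 -0.136 0"

```text
t: 54.05
eef_pos: [498.7, -187.6, 164.4]
tcp_rot: [3.142, -0.0, 3.067]
ft_force: [1.5, -0.7, 1.6]
opening: 0.005
grip_force: 0.7
```

Emit:
carry_out --pt "-0.075 0.006 -0.136 0" --pt "-0.06 0.005 -0.143 0" --pt "-0.06 0.005 -0.143 0" --pt "-0.046 0.004 -0.148 0" --pt "-0.046 0.004 -0.148 0"

```text
t: 54.55
eef_pos: [484.6, -186.4, 128.5]
tcp_rot: [3.142, 0.0, 3.067]
ft_force: [1.0, -0.1, 1.2]
opening: 0.004
grip_force: 0.6
```

Emit:
carry_out --pt "-0.03 0 -0.15 0" --pt "-0.02 0 -0.15 0" --pt "-0.01 0 -0.13 0" --pt "0 0 -0.08 0" --pt "0 0 -0.05 0"

```text
t: 55.05
eef_pos: [481.6, -186.3, 100.6]
tcp_rot: [3.141, -0.001, 3.067]
ft_force: [-1.0, -0.1, 1.5]
opening: 0.002
grip_force: 0.6
```

Emit:
carry_out --pt "0 0 -0.03 0" --pt "0 0 -0.02 0" --pt "0 0 -0.02 0" --pt "0 0 0 0" --pt "0 0 0 0"

```text
t: 55.55
eef_pos: [481.8, -186.4, 99.1]
tcp_rot: [-3.141, 0.001, 3.067]
ft_force: [-5.4, 3.4, 20.7]
opening: 0.001
grip_force: 10.2
```

Emit:
carry_out --pt "0 0 0.3 0" --pt "0 0 0.5 0" --pt "0 0 0.6 0" --pt "0 0 0.4 0" --pt "0 0 0 0" --fingers 0.3

```text
t: 56.05
eef_pos: [482.8, -186.8, 190.1]
tcp_rot: [-3.14, 0.005, 3.067]
ft_force: [0.3, 0.3, -0.1]
opening: 0.326
grip_force: 0.0
```

Emit:
carry_out --pt "-0.075 0.128 0 -1" --pt "-0.075 0.128 0 -1" --pt "-0.075 0.128 0 -1" --pt "-0.075 0.128 0 -1" --pt "-0.075 0.128 0 -1"

```text
t: 56.55
eef_pos: [462.7, -154.0, 186.7]
tcp_rot: [3.142, -0.001, 2.539]
ft_force: [0.4, -0.4, 0.5]
opening: 0.346
grip_force: 0.0
```

Emit:
carry_out --pt "-0.075 0.128 0 -1" --pt "-0.075 0.128 0 -1" --pt "-0.075 0.128 0 -1" --pt "-0.075 0.128 0 -1" --pt "-0.075 0.128 0 -1"

```text
t: 57.05
eef_pos: [443.9, -122.0, 186.8]
tcp_rot: [-3.141, -0.001, 2.015]
ft_force: [0.8, -0.1, 0.3]
opening: 0.349
grip_force: 0.0
```

Emit:
carry_out --pt "-0.075 0.128 0 -1" --pt "-0.075 0.128 0 -1" --pt "-0.075 0.128 0 -1" --pt "-0.075 0.128 0 -1" --pt "-0.075 0.128 0 -1"

```text
t: 57.55
eef_pos: [425.1, -90.0, 186.8]
tcp_rot: [-3.141, -0.0, 1.492]
ft_force: [-0.3, 0.3, -0.6]
opening: 0.353
grip_force: 0.0
```

Emit:
carry_out --pt "0 0 0 0" --pt "0 0 0 0" --pt "0 0 0 0" --pt "0 0 0 0" --pt "0 0 0 0"

```text
t: 58.05
eef_pos: [425.6, -90.5, 187.5]
tcp_rot: [3.142, 0.0, 1.497]
ft_force: [-0.6, 0.1, -0.1]
opening: 0.35
grip_force: 0.0
```

```bash
python3 - <<'E'
from h import *
import cv2
a=env.read_camera("top")[150:290,330:480]; b=env.read_camera("side")[200:330,280:430]
im=np.vstack([cv2.convertScaleAbs(a,alpha=1.4),b])
cv2.imwrite("pics/m8.png",cv2.resize(im,None,fx=2.2,fy=2.2,interpolation=cv2.INTER_CUBIC)[...,::-1])
E
```

```text
(no output)
```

View pics/m8.png

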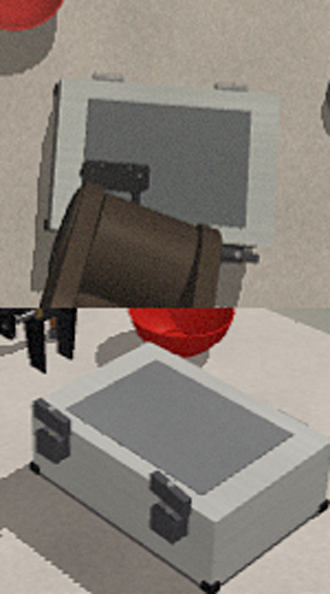

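Lid is shut flat. Now the left button.

Emit:
carry_out --pt "0 0.02 -0.3 0" --pt "0 0 -0.4 0" --pt "0 0 -0.4 0" --pt "0 0 -0.3 0" --pt "0 0 -0.2 0"

```text
t: 58.65
eef_pos: [425.3, -89.3, 106.6]
tcp_rot: [-3.141, -0.0, 1.496]
ft_force: [0.1, -0.2, -0.4]
opening: 0.35
grip_force: 0.0
```

Emit:
carry_out --pt "0 0 -0.04 0" --pt "0 0 0 0" --pt "0 0 0 0" --pt "0 0 0 0" --pt "0 0 0 0" --fingers 0.6

```text
t: 59.15
eef_pos: [425.7, -89.4, 106.0]
tcp_rot: [3.141, 0.0, 1.496]
ft_force: [-0.2, -0.4, 0.3]
opening: 0.202
grip_force: 0.0
```

Emit:
carry_out --pt "0 0 0 0" --pt "0 0 0 0" --pt "0 0 0 0" --pt "0 0 0 0" --pt "0 0 0 0" --fingers 0.7

```text
t: 59.65
eef_pos: [425.7, -89.4, 105.6]
tcp_rot: [3.141, 0.0, 1.496]
ft_force: [2.0, -0.1, 0.7]
opening: 0.15
grip_force: 0.7
```

Emit:
carry_out --pt "0 0 0 -0.5" --pt "0 0 0 -0.8" --pt "0 0 0 -1" --pt "0 0 0 -1" --pt "0 0 0 -1"

```text
t: 60.15
eef_pos: [425.7, -89.3, 105.6]
tcp_rot: [3.141, -0.0, 1.042]
ft_force: [0.8, 1.6, 1.0]
opening: 0.146
grip_force: 2.0
```

Emit:
carry_out --pt "0 0 0 -1" --pt "0 0 0 -1" --pt "0 0 0 -1" --pt "0 0 0 -1" --pt "0 0 0 -1"

```text
t: 60.65
eef_pos: [425.0, -88.9, 105.5]
tcp_rot: [-3.14, 0.001, 0.518]
ft_force: [-0.4, 3.9, 3.0]
opening: 0.15
grip_force: 3.3
```

Emit:
carry_out --pt "0 0 0 -1" --pt "0 0 0 -1" --pt "0 0 0 -1" --pt "0 0 0 -1" --pt "0 0 0 -0.7"

```text
t: 61.15
eef_pos: [425.0, -88.5, 105.5]
tcp_rot: [-3.14, 0.001, 0.026]
ft_force: [0.9, 7.8, 2.9]
opening: 0.15
grip_force: 3.9
```

Emit:
carry_out --pt "0 0 0 -0.4" --pt "0 0 0 -0.4" --pt "0 0 0 -0.3" --pt "0 0 0 0" --pt "0 0 0 0"

```text
t: 61.65
eef_pos: [425.3, -88.7, 105.6]
tcp_rot: [-3.141, 0.001, -0.085]
ft_force: [1.1, 7.2, 2.8]
opening: 0.148
grip_force: 3.4
```

Emit:
carry_out --pt "0 0 0 0" --pt "0 0 0 0" --pt "0 0 0 0" --pt "0 0 0 0" --pt "0 0 0 0" --fingers 0.745

```text
t: 62.15
eef_pos: [425.4, -87.9, 105.6]
tcp_rot: [-3.14, 0.0, -0.086]
ft_force: [4.6, 15.7, 3.6]
opening: 0.125
grip_force: 8.1
```

Emit:
carry_out --pt "0 0 0 0" --pt "0 0 0 0" --pt "0 0 0 0" --pt "0 0 0 0" --pt "0 0 0 0" --fingers 0.3

```text
t: 62.65
eef_pos: [425.4, -89.5, 105.5]
tcp_rot: [3.141, 0.0, -0.085]
ft_force: [0.2, 0.6, 1.0]
opening: 0.342
grip_force: 0.0
```

Emit:
carry_out --pt "0 0 0.3 0" --pt "0 0 0.4 0" --pt "0 0 0.5 0" --pt "0 0 0.4 0" --pt "0 0 0 0"

```text
t: 63.15
eef_pos: [426.3, -89.7, 187.5]
tcp_rot: [3.14, -0.004, -0.085]
ft_force: [0.1, 0.2, -0.5]
opening: 0.349
grip_force: 0.0
```

Emit:
carry_out --pt "-0.019 -0.237 0 0.957" --pt "-0.019 -0.237 0 0.957" --pt "-0.019 -0.237 0 0.957" --pt "-0.019 -0.237 0 0.957" --pt "-0.019 -0.237 0 0.957"

```text
t: 63.65
eef_pos: [420.3, -149.0, 184.6]
tcp_rot: [-3.141, 0.001, 0.42]
ft_force: [0.4, 0.0, -0.7]
opening: 0.351
grip_force: 0.0
```

Emit:
carry_out --pt "-0.019 -0.237 0 0.957" --pt "-0.019 -0.237 0 0.957" --pt "-0.019 -0.237 0 0.957" --pt "-0.019 -0.237 0 0.957" --pt "-0.019 -0.237 0 0.957"

```text
t: 64.15
eef_pos: [415.6, -208.2, 184.5]
tcp_rot: [-3.14, 0.0, 0.921]
ft_force: [0.1, -0.4, 0.0]
opening: 0.349
grip_force: 0.0
```

Emit:
carry_out --pt "-0.019 -0.237 0 0.957" --pt "-0.019 -0.237 0 0.957" --pt "-0.019 -0.237 0 0.957" --pt "-0.019 -0.237 0 0.957" --pt "-0.019 -0.237 0 0.957"

```text
t: 64.65
eef_pos: [410.8, -267.4, 184.4]
tcp_rot: [-3.141, -0.001, 1.422]
ft_force: [-0.4, 0.9, 0.1]
opening: 0.35
grip_force: 0.0
```

Emit:
carry_out --pt "0 0 0 0" --pt "0 0 0 0" --pt "0 0 0 0" --pt "0 0 0 0" --pt "0 0 0 0"

```text
t: 65.15
eef_pos: [411.3, -266.8, 185.6]
tcp_rot: [3.141, 0.0, 1.418]
ft_force: [0.6, 0.3, -0.6]
opening: 0.35
grip_force: 0.0
```

```bash
python3 - <<'E'
from h import *
import cv2
a=env.read_camera("top")[150:290,330:480]; b=env.read_camera("side")[200:330,280:430]
im=np.vstack([cv2.convertScaleAbs(a,alpha=1.4),b])
cv2.imwrite("pics/m9.png",cv2.resize(im,None,fx=2.2,fy=2.2,interpolation=cv2.INTER_CUBIC)[...,::-1])
E
```

```text
(no output)
```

View pics/m9.png

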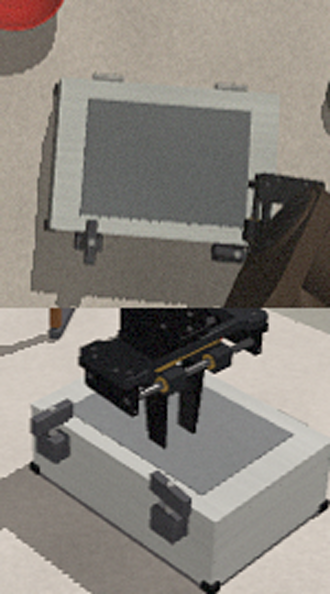

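Left button is crosswise at (371,260). Now the right one.

Emit:
carry_out --pt "0 -0.01 -0.3 0" --pt "0 0 -0.4 0" --pt "0 0 -0.4 0" --pt "0 0 -0.3 0" --pt "0 0 -0.2 0"

```text
t: 65.75
eef_pos: [411.1, -267.4, 104.6]
tcp_rot: [-3.141, -0.0, 1.418]
ft_force: [0.1, -0.4, 0.2]
opening: 0.351
grip_force: 0.0
```

Emit:
carry_out --pt "0 0 0 0" --pt "0 0 0 0" --pt "0 0 0 0" --pt "0 0 0 0" --pt "0 0 0 0" --fingers 0.6

```text
t: 66.25
eef_pos: [411.4, -267.7, 106.0]
tcp_rot: [3.141, 0.0, 1.418]
ft_force: [-0.6, 0.5, -0.4]
opening: 0.202
grip_force: 0.0
```

Emit:
carry_out --pt "0 0 0 0" --pt "0 0 0 0" --pt "0 0 0 0" --pt "0 0 0 0" --pt "0 0 0 0" --fingers 0.7

```text
t: 66.75
eef_pos: [411.3, -267.6, 105.6]
tcp_rot: [3.141, 0.0, 1.418]
ft_force: [1.0, 0.4, 0.5]
opening: 0.149
grip_force: 0.3
```

Emit:
carry_out --pt "0 0 0 -0.5" --pt "0 0 0 -0.8" --pt "0 0 0 -1" --pt "0 0 0 -1" --pt "0 0 0 -1"

```text
t: 67.25
eef_pos: [411.6, -267.6, 105.6]
tcp_rot: [3.141, -0.0, 0.963]
ft_force: [3.7, 1.7, -0.4]
opening: 0.148
grip_force: 1.9
```

Emit:
carry_out --pt "0 0 0 -1" --pt "0 0 0 -1" --pt "0 0 0 -1" --pt "0 0 0 -1" --pt "0 0 0 -1"

```text
t: 67.75
eef_pos: [411.4, -267.5, 105.6]
tcp_rot: [-3.142, -0.0, 0.44]
ft_force: [1.3, 1.4, 0.8]
opening: 0.149
grip_force: 2.3
```

Emit:
carry_out --pt "0 0 0 -1" --pt "0 0 0 -1" --pt "0 0 0 -1" --pt "0 0 0 -1" --pt "0 0 0 -0.5"

```text
t: 68.25
eef_pos: [411.3, -267.3, 105.6]
tcp_rot: [-3.141, 0.0, -0.031]
ft_force: [1.9, 3.2, 0.6]
opening: 0.152
grip_force: 2.6
```

Emit:
carry_out --pt "0 0 0 -0.4" --pt "0 0 0 -0.2" --pt "0 0 0 0" --pt "0 0 0 0" --pt "0 0 0 0"

```text
t: 68.75
eef_pos: [411.2, -267.3, 105.5]
tcp_rot: [-3.141, 0.0, -0.089]
ft_force: [2.4, 5.2, 1.4]
opening: 0.149
grip_force: 2.5
```

Emit:
carry_out --pt "0 0 0 0" --pt "0 0 0 0" --pt "0 0 0 0" --pt "0 0 0 0" --pt "0 0 0 0" --fingers 0.745

```text
t: 69.25
eef_pos: [411.7, -267.2, 105.6]
tcp_rot: [-3.141, -0.001, -0.089]
ft_force: [6.2, 7.1, -0.2]
opening: 0.126
grip_force: 6.6
```

Emit:
carry_out --pt "0 0 0 0" --pt "0 0 0 0" --pt "0 0 0 0" --pt "0 0 0 0" --pt "0 0 0 0" --fingers 0.3

```text
t: 69.75
eef_pos: [411.2, -267.7, 105.5]
tcp_rot: [3.141, 0.0, -0.09]
ft_force: [0.0, -0.7, -0.5]
opening: 0.344
grip_force: 0.0
```

Emit:
carry_out --pt "0 0 0.3 0" --pt "0 0 0.8 0" --pt "0 0 0.8 0" --pt "0 0 0.8 0" --pt "0 0 0.5 0"

```text
t: 70.25
eef_pos: [411.4, -267.8, 268.5]
tcp_rot: [3.14, -0.002, -0.09]
ft_force: [0.4, 0.4, -0.8]
opening: 0.35
grip_force: 0.0
```

Emit:
carry_out --pt "0 0.8 0 0" --pt "0 0.8 0 0" --pt "0 0.8 0 0" --pt "0 0.8 0 0" --pt "0 0.8 0 0"

```text
t: 70.75
eef_pos: [410.8, -66.2, 265.7]
tcp_rot: [3.141, -0.0, -0.09]
ft_force: [0.5, 0.1, -0.1]
opening: 0.347
grip_force: 0.0
```

Emit:
carry_out --pt "0 0.8 0 0" --pt "0 0.8 0 0" --pt "0 0.8 0 0" --pt "0 0 0 0" --pt "0 0 0 0"

```text
t: 71.25
eef_pos: [411.1, 52.9, 265.6]
tcp_rot: [3.141, -0.0, -0.087]
ft_force: [-0.6, -0.8, 0.2]
opening: 0.35
grip_force: 0.0
```

```bash
python3 - <<'E'
from h import *
import cv2
a=env.read_camera("top")[150:290,330:480]; b=env.read_camera("side")[200:330,280:430]
im=np.vstack([cv2.convertScaleAbs(a,alpha=1.4),b])
cv2.imwrite("pics/n1.png",cv2.resize(im,None,fx=2.2,fy=2.2,interpolation=cv2.INTER_CUBIC)[...,::-1])
E
```

```text
(no output)
```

View pics/n1.png

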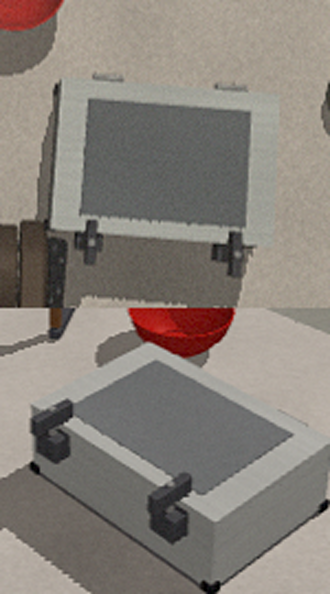

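Both wings, at (371,260) and (437,266), lie crosswise over the flat shut lid. I'm handing the job in.

```bash
python3 -c "
from cell import env
print(env.job_done())"
```

```text
the job is handed in; nothing more can be done
None
```

The job is handed in, with no verdict returned: the last pictures show two lamps standing upright in the far bay, two driver boxes flat in the near bay, the lid shut and both turnbuttons crosswise.

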